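# Pack the topping crate level and check it with the board

### The job

Pack the grey crate so that nothing stands above its rim: first move the tall jar that sticks out from the raised yellow floor into the empty deep cell (green spot), then take the short orange jar from the sloped rack and stand it on the yellow floor. Then check it by sliding the wooden checking board, laid flat across both side walls, along the crate's rim from the robot's end to the far end, touching the rim all the way. Finally stand the board back on the counter, let go, and leave everything else where it is.

Things in the scene. Friction and masses are not known exactly. Their poses are not given: they have to be found in the camera images.
- crate: Grey fixed crate, 176 x 176 mm outside, 130 mm high, walls 6 mm, floor top at 6 mm. A low cross divider (4 mm thick, top at 56 mm) makes four 80 mm cells centred at x, y = +-42 mm: one holds the riser, one is empty and deep, two hold packed tall jars, in any order. Origin: underside centre; x away from the robot (within 0.3 rad), z up. Robot's end x = -88 mm, far end +88, side walls y = +-88.
- crate_rim (a point): Centre of the crate's mouth, at the height of its rim (130 mm above the counter), axes as the crate's.
- riser: Yellow block 76 x 76 x 35 mm fixed on the floor of one cell: the raised floor. Origin: centre of its underside, on the crate's floor.
- riser_top (a point): Centre of the riser's top face, 41 mm above the counter; a short jar standing there ends 4 mm below the rim, a tall one sticks out by 31 mm.
- deep_spot: Green flat spot, 60 mm across, printed on the floor of the empty deep cell, at the centre of that cell; a tall jar standing there ends 4 mm below the rim.
- proud_jar: Round topping jar: white body 70 mm across, 82 mm high, red round cap 26 mm across, 38 mm high on its flat shoulder (total 120 mm; 0.18 to 0.33 kg). Origin: centre of its underside; z up its axis. It stands upright on the riser and sticks out of the crate. Its cap has about 27 mm free on every side to the crate's walls.
- proud_jar_top (a point): Centre of the top of that jar's cap, 120 mm above its underside.
- short_jar: Round topping jar: orange body 70 mm across, 47 mm high, black round cap 26 mm across, 38 mm high on its flat shoulder (total 85 mm; 0.12 to 0.22 kg). Origin: centre of its underside; z up its axis. It leans in one of the rack's two pockets, its axis 0.6 rad (34 degrees) from vertical, its top towards the robot (the rack's -x). Pulls out along its axis.
- short_jar_top (a point): Centre of the top of the short jar's cap, 85 mm above its underside.
- rack: Dark steel sloped rack, fixed, base 120 x 202 mm. Origin: underside centre; x away from the robot (yaw 0.2 to 0.7 rad). Two pockets at y = +-50 mm; jar undersides are centred at x = 0, 40 mm above the counter. Along the leaning jar, each has a back 40 mm long on the robot's side and cheeks 28 mm high; front, shoulder and cap are free. One holds the short jar, one the spare.
- spare_jar: Round topping jar: white body 70 mm across, 82 mm high, red round cap 26 mm across, 38 mm high on its flat shoulder (total 120 mm; 0.18 to 0.33 kg). Origin: centre of its underside; z up its axis. It leans likewise in the rack's other pocket. Leave it there.
- packed_a: Round topping jar: white body 70 mm across, 82 mm high, red round cap 26 mm across, 38 mm high on its flat shoulder (total 120 mm; 0.18 to 0.33 kg). Origin: centre of its underside; z up its axis. It already stands rightly in a cell of the crate. Leave it.
- packed_a_top (a point): Centre of the top of its cap, 120 mm above its underside.
- packed_b: Round topping jar: white body 70 mm across, 82 mm high, red round cap 26 mm across, 38 mm high on its flat shoulder (total 120 mm; 0.18 to 0.33 kg). Origin: centre of its underside; z up its axis. It already stands rightly in a cell of the crate. Leave it.
- packed_b_top (a point): Centre of the top of its cap, 120 mm above its underside.
- board: Wooden checking board (0.14 to 0.28 kg): flat pale sole 200 mm (x) x 44 mm (y) x 12 mm thick, with a dark upright grip on its middle, 70 mm (x) x 20 mm (y), from 12 to 58 mm above the underside. Stands flat on the counter between crate and rack. Origin: centre of its underside; z up.
- board_grip (a point): Middle of the board's upright grip, 40 mm above its underside.
- mug: White mug, 76 mm across, 90 mm high, beyond the work. Bystander. Origin: centre of its underside.
- can: Blue can, 72 mm across, 110 mm high, beyond the work. Bystander. Origin: centre of its underside.
Things that resemble listed ones, but are neither listed nor needed, are in the scene too. What is shaped like the board but pink or purple is not meant.

How it is judged (in metres and radians):
On the way, in this order (a step that is already met when the one before it is completed fails the run):
1. the tall jar that stuck out stands on the floor of the deep cell, let go (horizontal distance between proud_jar and deep_spot below 0.012 m and z of proud_jar in the frame of crate below 0.01 m and angle between proud_jar's own z axis and vertical below 0.08 rad and contact force between the fingers and proud_jar below 0.05 N), for 0.2 s.
2. the short jar stands on the yellow riser, let go, and all four jar tops are below the rim (horizontal distance between short_jar and riser below 0.012 m and z of short_jar in the frame of crate below 0.045 m and angle between each of short_jar, proud_jar's own z axis and vertical below 0.08 rad and contact force between the fingers and short_jar below 0.05 N and horizontal distance between proud_jar and deep_spot below 0.012 m and z of proud_jar in the frame of crate below 0.01 m and z of each of proud_jar_top, short_jar_top, packed_a_top, packed_b_top in the frame of crate_rim below -0.001 m), for 0.2 s.
3. the board lies flat across the crate, touching the rim in the third next to the robot (x of board in the frame of crate_rim between -0.12 and -0.045 m and y of board in the frame of crate_rim between -0.03 and 0.03 m and z of board in the frame of crate_rim between -0.004 and 0.004 m and angle between the x axis of board and the y axis of crate, either way round below 0.25 rad and angle between board's own z axis and vertical below 0.1 rad and contact force between board and crate above 0.2 N and z of each of proud_jar_top, short_jar_top, packed_a_top, packed_b_top in the frame of crate_rim below -0.001 m), for 0.05 s.
4. the board touches the rim at the middle of the crate (x of board in the frame of crate_rim between -0.025 and 0.025 m and y of board in the frame of crate_rim between -0.03 and 0.03 m and z of board in the frame of crate_rim between -0.004 and 0.004 m and angle between the x axis of board and the y axis of crate, either way round below 0.25 rad and angle between board's own z axis and vertical below 0.1 rad and contact force between board and crate above 0.2 N and z of each of proud_jar_top, short_jar_top, packed_a_top, packed_b_top in the frame of crate_rim below -0.001 m), for 0.05 s.
5. the board touches the rim in the far third (x of board in the frame of crate_rim between 0.045 and 0.12 m and y of board in the frame of crate_rim between -0.03 and 0.03 m and z of board in the frame of crate_rim between -0.004 and 0.004 m and angle between the x axis of board and the y axis of crate, either way round below 0.25 rad and angle between board's own z axis and vertical below 0.1 rad and contact force between board and crate above 0.2 N and z of each of proud_jar_top, short_jar_top, packed_a_top, packed_b_top in the frame of crate_rim below -0.001 m), for 0.05 s.
At the end, for the whole second after the job is handed in: Proud jar upright on the deep cell floor, short jar upright on the riser, each within 12 mm of centre and 0.08 rad; all four jar tops at least 1 mm below the rim; board flat on the counter (within 6 mm, 0.08 rad); all released and at rest (all of step 2 and height (world z) of board between -0.004 and 0.006 m and angle between board's own z axis and vertical below 0.08 rad and contact force between the fingers and board below 0.05 N and contact force between the fingers and proud_jar below 0.05 N and linear speed of each of board, proud_jar, short_jar below 0.02 m/s); the robot touches nothing.
It fails at once if mug, can or the spare jar moved more than 30 mm (distance of any of mug, can, spare_jar from where it was at the start of the episode above 0.03 m).
It fails at once if a jar that was already packed rightly moved more than 30 mm or tipped beyond 0.3 rad (distance of any of packed_a, packed_b from where it was at the start of the episode above 0.03 m or angle between any of packed_a, packed_b's own z axis and vertical above 0.3 rad).
It also fails if it takes over 72 s, if anything falls off the work surface, if the arm or the gripper's body presses on something with over 40 N, if the wrist force passes 120 N, or if a joint passes its speed limit or range.

### The arm

A 6-joint arm with a two-finger parallel gripper is mounted at the origin on the work surface. World frame = base frame: x ahead of the robot, y to its left, z up, the work surface at z = 0. Lengths are in mm, angles in rad, forces in N, time in s.
With the tool pointing down it reaches from about 300 to 775 mm from the base axis. Payload 14.6 kg.
Tool frame: the origin (TCP) lies midway between the tips of the shut fingers; the grasp point (between the pads) lies 19 mm behind it; x points along the fingers, z is the direction in which the jaws open and shut, and the axes are right-handed (so a half turn about x gives the same grasp; the last joint's range is limited). The gripper opens to 94 mm and grips with 3 to 60 N. Pads are 16 mm wide; open, the fingers measure 119 mm over their backs; the gripper's body (75 mm by 177 mm) begins 78 mm behind the grasp point.
Start: joints at [-1.304, 0.3, 1.521, -0, 1.321, -0.067], TCP at [180.192, -519.634, 205.446] pointing down, gripper open.
Joint ranges: [-3.03, 3.03], [-0.79, 2.21], [0.23, 2.52], [-1.04, 4.18], [0, 3.07], [-2.55, 2.55]. Speed limits (rad/s): [2.22, 2.22, 2.57, 3.14, 3.14, 3.14].

### API

Orientations are given as [roll, pitch, yaw] about the fixed x, y, z axes, in that order (R = Rz(yaw) Ry(pitch) Rx(roll)).
In Python, from cell import * gives the robot as it stands.
- The arm moves only by the tool play_rows, never from a script. Its argument "motion" is one flat list of numbers, 7 for each row, row after row: the turn, a rotation vector about the tool's x, y, z in rad, then the shift along the tool's x, y, z in m, then the closure, from -1 (fully open) to 1 (shut), so that 0 is half open. In form: [rx, ry, rz, x, y, z, fingers, rx, ry, rz, x, y, z, fingers, ...]. A call has 1 to 20 rows; each row shifts and turns the pose as measured when the row begins, along the tool's axes as they then stand; what a row does not reach is not made up. A row lasts 1/10 s, in which the tool goes at most 50 mm and 8.59 degrees, less where a joint would pass 70% of its speed; a pose out of reach is approached as far as the arm can. A call with a gripper value outside its range is refused whole. The fingers move at their own pace and stop on an object; "newtons" is the grip in N (left out, the last holds). Time passes only in rows, so rows that do not move let the fingers close. It gives the time, the measured TCP pose, the force and the opening at its end, in the units of the state.
- read_state(): the state, without advancing time (a new reading comes with each control period).
- camera(name): name is "scene" or "top" or "wrist"; returns (picture, depth): 420x560x3 uint8, blue, green, red; 420x560 float32, mm along the optical axis (not along the pixel's ray), 0 where there is no reading.
- camera_params(name): a dict with "fx", "fy", "cx", "cy" (pixels), "k1" (the pictures are not rectified: a ray, as slopes to the right and down, at radius r is drawn at 1 + k1 r^2 times it, then the intrinsics apply), "T" (4x4, takes a point from camera to world coordinates). Camera axes: x right, y down, z forward; pixel columns grow to the right and rows downward; lengths in mm; the calibration is good to about 2 mm. A picture is of the moment at which its call begins: read the wrist's pose just before it. camera_params takes no time and is no camera call; for the wrist camera it gives the pose at the moment of the call.
- sign_off(): hands the job in, once; it reports no verdict.
Trained networks look in the newest picture that a camera, given by its name, has taken for a name from the list of things; names that differ only in an ending like _2 or _b are one class to them, and where a whole thing is asked for, a point or a joint stands for the part that bears it (a point fixed in the world has none). Each returns a list of dicts, best first, with "conf" (0 to 1); they miss things now and then, are a little off and sometimes report something else, mostly with a low value. They report only what shows in the picture. A call takes as long as a camera call. They do not tell look-alikes from the thing itself.
- masks_of(camera, name): "region" (420x560 bool, what is visible of it).
- place_of(camera, name): "at" ([x, y, z] in mm, in the coordinates of the camera as it stood for that picture, good to about 4 mm: a listed point, or the origin of a listed thing).
The state is a dict: "clock": time; "joints": joint angles; "qd": joint speeds; "effort": joint torques, N m; "eef_pos": TCP position; "eef_rot": TCP orientation; "wrist_force": force on the tool from outside, world axes, zero at the start; "moment": the same for the moment, N m; "finger_gap": finger opening in mm.
Only numpy, scipy, OpenCV 4.12 (cv2) and the standard library are available. Lean on these libraries where they do the work, as an engineer would, in place of code of your own. Each camera call takes 0.05 s, during which the arm holds its last target.

## Working session

There is one attempt and no reset: what is moved stays moved. The work goes in short steps, Python scripts to look and compute and a tool call to move; the robot and the scene stay as the last step left them, time stands still between calls to the robot, and variables do not carry over. Pictures are saved under pics/ and viewed, and the job is handed in when it is done.

Besides the shell and the picture viewer there is one more tool, called after "Request:" as name(argument=value, ...), one argument or row to a line, values as JSON. play_rows: Moves the arm, as the interface text tells. Its arguments: {"type":"object","properties":{"motion":{"type":"array","items":{"type":"number"}},"newtons":{"type":"number"}},"required":["motion"]}

```bash
ls; mkdir -p pics; python3 - <<'E'
from cell import *
import cv2,numpy as np
for n in ("scene","top"):
    p,d=camera(n); cv2.imwrite(f"pics/{n}0.png",p); np.save(f"pics/{n}0.npy",d)
    P=camera_params(n); print(n,{k:np.round(v,3).tolist() for k,v in P.items()})
    for t in ["crate_rim","riser_top","deep_spot","proud_jar_top","short_jar_top","short_jar","rack","spare_jar","packed_a_top","board_grip","board","mug","can","crate"]:
        T=np.array(P["T"])
        print(t,[(round(r["conf"],2),np.round(T[:3,:3]@r["at"]+T[:3,3],0).tolist()) for r in place_of(n,t)][:5])
print(read_state())
E
```

```text
pics
scene {'fx': 463.255, 'fy': 463.255, 'cx': 274.801, 'cy': 206.684, 'k1': -0.065, 'T': [[0.497, 0.581, -0.645, 1339.119], [0.868, -0.342, 0.36, -389.767], [-0.012, -0.738, -0.674, 921.91], [0.0, 0.0, 0.0, 1.0]]}
crate_rim [(0.86, [482.0, -227.0, 132.0])]
riser_top []
deep_spot []
proud_jar_top [(0.62, [457.0, -276.0, 163.0]), (0.22, [582.0, 313.0, 1.0])]
short_jar_top [(0.96, [566.0, 240.0, 108.0]), (0.37, [584.0, 311.0, 4.0])]
short_jar [(0.88, [605.0, 266.0, 40.0])]
rack []
spare_jar [(0.98, [556.0, 350.0, 40.0])]
packed_a_top [(0.78, [511.0, -176.0, 128.0])]
board_grip [(0.91, [296.0, 205.0, 40.0]), (0.84, [724.0, -270.0, 42.0]), (0.7, [533.0, 41.0, 39.0])]
board [(0.79, [533.0, 42.0, 0.0]), (0.58, [722.0, -274.0, 2.0]), (0.55, [296.0, 210.0, 1.0])]
mug [(0.97, [789.0, -57.0, -2.0])]
can [(0.95, [773.0, 92.0, -1.0]), (0.28, [553.0, 352.0, 40.0]), (0.27, [532.0, 41.0, 41.0])]
crate [(0.65, [534.0, 42.0, 37.0]), (0.59, [480.0, -230.0, 4.0])]
top {'fx': 503.253, 'fy': 503.253, 'cx': 277.535, 'cy': 205.001, 'k1': 0.054, 'T': [[0.021, -0.989, 0.143, 387.034], [-1.0, -0.023, -0.012,
[... 942 characters left out ...]
7, [514.0, -176.0, 125.0])]
{'clock': 1.5, 'joints': array([-1.30358672e+00,  2.99877549e-01,  1.52097119e+00,  1.30449397e-05,
        1.32070974e+00, -6.66298988e-02]), 'qd': array([-1.75970391e-03, -7.67425991e-05, -1.52135060e-03, -1.66941562e-04,
       -3.99972920e-05,  6.74487292e-04]), 'effort': array([ 8.45655450e-04, -5.31660640e+01, -3.52913976e+01,  7.09060323e-02,
        2.13060400e-02,  5.09167108e-08]), 'eef_pos': array([ 180.20513044, -519.64064668,  205.47010319]), 'eef_rot': array([ 0.28758659,  1.57075989, -0.94937346]), 'wrist_force': array([-0.43606046,  0.16878707, -0.13264994]), 'moment': array([ 0.02028227, -0.0074619 ,  0.02466188]), 'finger_gap': 94.31644885748776}
```

View pics/top0.png

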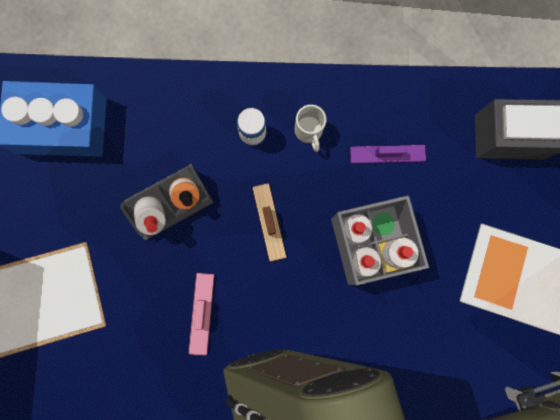

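View pics/scene0.png

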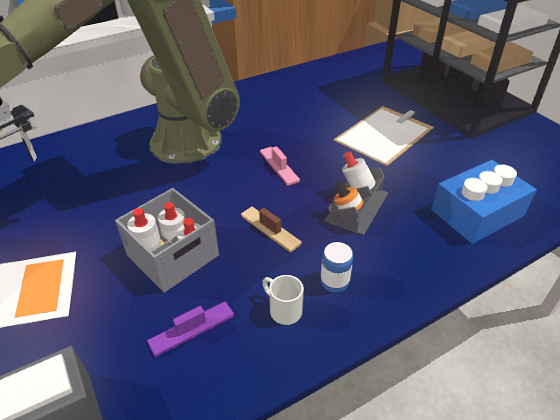

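```bash
cat > h.py <<'E'
from cell import *
import cv2,numpy as np
from scipy.spatial.transform import Rotation as Ro
def unproj(P,d):
    v,u=np.mgrid[0:d.shape[0],0:d.shape[1]].astype(float)
    x=(u-P["cx"])/P["fx"]; y=(v-P["cy"])/P["fy"]
    a,b=x.copy(),y.copy()
    for _ in range(8):
        r2=a*a+b*b; a=x/(1+P["k1"]*r2); b=y/(1+P["k1"]*r2)
    T=np.array(P["T"])
    W=np.stack([a*d,b*d,d],-1)@T[:3,:3].T+T[:3,3]
    W[d<=0]=np.nan
    return W
def rect(pts):
    return cv2.minAreaRect(pts.astype(np.float32))
E
python3 - <<'E'
from h import *
for n in ("top","scene"):
    p=cv2.imread(f"pics/{n}0.png"); d=np.load(f"pics/{n}0.npy"); W=unproj(camera_params(n),d)
    hsv=cv2.cvtColor(p,cv2.COLOR_BGR2HSV)
    X,Y,Z=W[...,0],W[...,1],W[...,2]
    H,S,V=[hsv[...,i].astype(int) for i in range(3)]
    near=(abs(X-482)<130)&(abs(Y+228)<130)
    m=near&(Z>122)&(Z<136)&(S<60)
    m=cv2.morphologyEx(m.astype(np.uint8),cv2.MORPH_OPEN,np.ones((2,2)))>0
    print(n,"rim",rect(W[m][:,:2]),np.nanmedian(Z[m]),m.sum())
    red=((H<8)|(H>172))&(S>150)&(V>80)
    for nm,c,z in (("proud",(455,-278),161),("pa",(511,-177),126),("pb",(430,-190),126)):
        q=red&(np.hypot(X-c[0],Y-c[1])<40)&(abs(Z-z)<6)
        w=W[q]; print(nm,w.shape, w.mean(0).round(1) if len(w) else None, rect(w[:,:2]) if len(w)>3 else None)
    g=near&(H>40)&(H<80)&(S>80)&(Z<20); print("green",W[g].mean(0).round(1),g.sum(), rect(W[g][:,:2]))
    y=near&(H>20)&(H<35)&(S>120); print("yellow",W[y].mean(0).round(1) if y.any() else 0,y.sum())
    b=(abs(X-532)<125)&(abs(Y-43)<100)&(Z>6)&(Z<20); print("sole",rect(W[b][:,:2]),np.median(Z[b]),b.sum())
    b=(abs(X-532)<80)&(abs(Y-43)<60)&(Z>50)&(Z<64); print("grip",rect(W[b][:,:2]),np.median(Z[b]),b.sum())
    tb=(np.hypot(X-450,Y-20)<60)&(Z<15); print("table",np.median(Z[tb]))
    r=(np.hypot(X-582,Y-306)<160)&(Z>8); print("rackall",rect(W[r][:,:2]),r.sum())
    o=(np.hypot(X-590,Y-260)<80)&(H>5)&(H<20)&(S>150); print("orange",W[o].mean(0).round(1),o.sum())
    k=(np.hypot(X-566,Y-242)<30)&(V<60)&(Z>75);print("blackcap",W[k].mean(0).round(1),k.sum(),np.nanmax(Z[k]) if k.any() else 0)
E
```

```text
top rim ((532.09130859375, -221.90235900878906), (175.75604248046875, 193.74234008789062), -9.165961265563965) 126.59946013010426 885
proud (85, 3) [ 453.7 -277.1  159.8] ((452.98291015625, -277.0602111816406), (23.950469970703125, 21.869403839111328), 72.95950317382812)
pa (79, 3) [ 511.3 -174.7  124.3] ((510.92169189453125, -174.12974548339844), (21.253414154052734, 22.121349334716797), 87.6156997680664)
pb (85, 3) [ 430.9 -195.6  124.5] ((431.33245849609375, -196.0226593017578), (22.652122497558594, 23.121248245239258), 24.68494415283203)
green [ 534.6 -257.9    5.4] 381 ((535.16357421875, -258.4112854003906), (57.30103302001953, 56.67613220214844), 87.57322692871094)
yellow [ 440.1 -256.    39.2] 110
sole ((536.0860595703125, 44.230777740478516), (212.05613708496094, 181.15440368652344), 0.8082163333892822) 10.654673882451675 1040
grip ((531.3909301757812, 43.590248107910156), (69.65289306640625, 19.829021453857422), 14.349458694458008) 56.22656480225942 209
table -0.008273198749407129
rackall ((581.5322875976562, 310.77874755859375), (198.4011688232422, 204.5765838623047), 30.92
[... 581 characters left out ...]
6684570312), (23.06683349609375, 28.487825393676758), 72.04212951660156)
green [nan nan nan] 0 ((0.0, 0.0), (0.0, 0.0), 0.0)
yellow [ 464.4 -242.6   41.8] 13
sole ((524.3826293945312, 55.66032409667969), (211.9053955078125, 91.7767333984375), 15.144245147705078) 12.10733585154236 700
grip ((532.760009765625, 41.6102294921875), (71.4581298828125, 23.39683723449707), 16.288389205932617) 57.19218458500848 167
table 1.4649616849759468
rackall ((574.84423828125, 304.7690734863281), (137.30401611328125, 209.6053466796875), 30.695775985717773) 2819
orange [603.9 249.   81.8] 231
blackcap [580.7 236.5  95.3] 42 111.4821104491349<stdin>:15: RuntimeWarning: Mean of empty slice.
  ret = um.true_divide(
```

```bash
cat >> h.py <<'E'
def pose():
    s=read_state(); return np.array(s["eef_pos"]), Ro.from_euler("xyz",s["eef_rot"]).as_matrix(), s
def Rdown(a,xd=(0,0,-1)):
    # tool x along xd, jaw dir z as close to heading a (world)
    x=np.array(xd,float);x/=np.linalg.norm(x); z=np.array([np.cos(a),np.sin(a),0]); z-=x*(x@z); z/=np.linalg.norm(z)
    return np.stack([x,np.cross(z,x),z],1)
def delta(p,R,n=True):
    """print turn (tool rotvec), shift (tool axes m) before turn"""
    p0,R0,s=pose()
    rv=Ro.from_matrix(R0.T@R).as_rotvec(); 
    sh=R0.T@(np.array(p)-p0)/1000; sh2=R.T@(np.array(p)-p0)/1000
    print("turn",rv.round(3),"shift(old axes)",sh.round(4),"shift(new axes)",sh2.round(4),"dist",round(np.linalg.norm(sh),4))
def st():
    p,R,s=pose(); print("t",round(s["clock"],2),"tcp",p.round(1),"x",R[:,0].round(3),"z",R[:,2].round(3),"j",np.round(s["joints"],3),"F",np.round(s["wrist_force"],1),"gap",round(s["finger_gap"],1))
E
python3 - <<'E'
from h import *
st()
p,R,s=pose(); P=camera_params("wrist"); T=np.array(P["T"])
print({k:P[k] for k in("fx","fy","cx","cy","k1")}); print("cam in tool",(R.T@(T[:3,3]-p)).round(1)); print((R.T@T[:3,:3]).round(3))
print("jaw heading",np.arctan2(R[1,2],R[0,2]))
for a in (0.26,0.26-np.pi/4,.26-np.pi/2,.26+np.pi/4): 
    print(a); delta([480,-228,330],Rdown(a))
E
```

```text
t 1.5 tcp [ 180.2 -519.6  205.5] x [ 0. -0. -1.] z [ 0.328 -0.945  0.   ] j [-1.304  0.3    1.521  0.     1.321 -0.067] F [-0.4  0.2 -0.1] gap 94.3
{'fx': 362.40656770234614, 'fy': 362.40656770234614, 'cx': 275.38182361841206, 'cy': 208.47381646969558, 'k1': -0.06553320314465436}
cam in tool [-1.791e+02  7.720e+01  1.000e-01]
[[-0.001 -0.265  0.964]
 [ 0.001 -0.964 -0.265]
 [ 1.     0.001  0.001]]
jaw heading -1.2369600527973175
0.26
turn [-1.497  0.     0.   ] shift(old axes) [-0.1245  0.3788 -0.1773] shift(new axes) [-0.1245  0.2048  0.3647] dist 0.4364
-0.5253981633974483
turn [-0.712  0.     0.   ] shift(old axes) [-0.1245  0.3788 -0.1773] shift(new axes) [-0.1245  0.4027  0.1131] dist 0.4364
-1.3107963267948965
turn [ 0.074  0.    -0.   ] shift(old axes) [-0.1245  0.3788 -0.1773] shift(new axes) [-0.1245  0.3647 -0.2048] dist 0.4364
1.0453981633974483
turn [-2.282  0.     0.   ] shift(old axes) [-0.1245  0.3788 -0.1773] shift(new axes) [-0.1245 -0.1131  0.4027] dist 0.4364
```

Request:
play_rows(
  motion=[-0.142, 0, 0, -0.025, 0, 0, -0.2, -0.142, 0, 0, -0.025, 0, 0, -0.2, -0.142, 0, 0, -0.025, 0, 0, -0.2, -0.142, 0, 0, -0.025, 0, 0, -0.2, -0.142, 0, 0, -0.025, 0, 0, -0.2, 0, 0, 0, 0, 0.04, 0.011, -0.2, 0, 0, 0, 0, 0.04, 0.011, -0.2, 0, 0, 0, 0, 0.04, 0.011, -0.2, 0, 0, 0, 0, 0.04, 0.011, -0.2, 0, 0, 0, 0, 0.04, 0.011, -0.2, 0, 0, 0, 0, 0.04, 0.011, -0.2, 0, 0, 0, 0, 0.04, 0.011, -0.2, 0, 0, 0, 0, 0.04, 0.011, -0.2, 0, 0, 0, 0, 0.04, 0.011, -0.2, 0, 0, 0, 0, 0.04, 0.011, -0.2],
  newtons=25,
)

```text
clock: 3.0
eef_pos: [474.5, -211.0, 336.1]
eef_rot: [0.616, 1.569, 0.113]
wrist_force: [1.5, -1.2, -0.1]
finger_gap: 56.8
```

```bash
python3 - <<'E'
from h import *
st(); delta([480,-228,330],Rdown(-.5254))
P=camera_params("wrist");p,d=camera("wrist");cv2.imwrite("pics/w1.png",p);np.save("pics/w1.npy",d);np.save("pics/w1T.npy",P["T"])
T=np.array(P["T"])
for t in ["crate_rim","riser_top","deep_spot","proud_jar_top","packed_a_top"]:
    print(t,[(round(r["conf"],2),np.round(T[:3,:3]@r["at"]+T[:3,3],1).tolist()) for r in place_of("wrist",t)][:4])
E
```

```text
t 3.0 tcp [ 474.5 -211.   336.1] x [ 0.002  0.    -1.   ] z [ 0.877 -0.481  0.001] j [-4.890e-01  1.640e-01  1.389e+00  1.000e-03  1.587e+00  1.300e-02] F [ 1.5 -1.2 -0.1] gap 56.8
turn [ 0.023  0.001 -0.001] shift(old axes) [ 0.0061 -0.0123  0.013 ] shift(new axes) [ 0.0061 -0.012   0.0133] dist 0.0189
crate_rim [(0.85, [486.9, -231.0, 130.4])]
riser_top []
deep_spot [(0.6, [531.8, -262.4, 6.9])]
proud_jar_top [(0.63, [452.9, -279.1, 161.9])]
packed_a_top [(0.59, [515.4, -180.7, 124.1])]
```

View pics/w1.png

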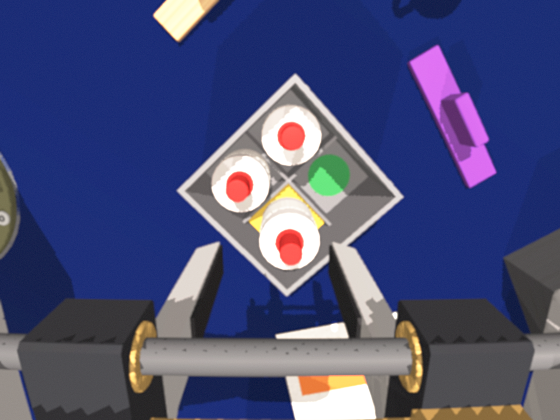

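```bash
cat >> h.py <<'E'
def rays(P,uv):
    uv=np.array(uv,float); x=(uv[:,0]-P["cx"])/P["fx"]; y=(uv[:,1]-P["cy"])/P["fy"]; a,b=x.copy(),y.copy()
    for _ in range(8):
        r2=a*a+b*b; a=x/(1+P["k1"]*r2); b=y/(1+P["k1"]*r2)
    T=np.array(P["T"]); return T[:3,3], np.stack([a,b,np.ones_like(a)],1)@T[:3,:3].T
def onplane(P,uv,z):
    o,r=rays(P,uv); return o+r*((z-o[2])/r[:,2])[:,None]
def caps(P,p,W,zs,cent):
    hsv=cv2.cvtColor(p,cv2.COLOR_BGR2HSV);H,S,V=[hsv[...,i].astype(int) for i in range(3)]
    red=((H<8)|(H>172))&(S>150)&(V>80)
    for z,c in zip(zs,cent):
        q=red&(abs(W[...,2]-z)<5)&(np.hypot(W[...,0]-c[0],W[...,1]-c[1])<30)
        v,u=np.nonzero(q); w=onplane(P,np.c_[u,v],z)
        r=rect(w[:,:2]); print("cap",z,"n",len(w),"mean",w.mean(0).round(1)[:2],"rect",np.round(r[0],1),np.round(r[1],1),"Zmed",np.nanmedian(W[...,2][q]).round(1))
def cratefit(P,p,W,c0,z=130):
    hsv=cv2.cvtColor(p,cv2.COLOR_BGR2HSV);S=hsv[...,1]
    m=(abs(W[...,2]-z)<5)&(np.hypot(W[...,0]-c0[0],W[...,1]-c0[1])<135)&(S<70)
    n,l,stt,_=cv2.connectedComponentsWithStats(m.astype(np.uint8),connectivity=8)
    k=1+np.argmax(stt[1:,4]); v,u=np.nonzero(l==k); w=onplane(P,np.c_[u,v],z)
    r=rect(w[:,:2]); print("crate",r,"Zmed",np.median(W[...,2][l==k]),len(w)); return r,w
E
python3 - <<'E'
from h import *
P=camera_params("wrist");P["T"]=np.load("pics/w1T.npy");p=cv2.imread("pics/w1.png");d=np.load("pics/w1.npy");W=unproj(P,d)
cratefit(P,p,W,(482,-228))
caps(P,p,W,[161,126,126],[(454,-278),(512,-176),(432,-197)])
print(onplane(P,[(295,74),(403,196),(287,296),(178,189)],130).round(1))
hsv=cv2.cvtColor(p,cv2.COLOR_BGR2HSV);g=(hsv[...,0]>40)&(hsv[...,0]<80)&(hsv[...,1]>80)&(W[...,2]<20)&(np.hypot(W[...,0]-535,W[...,1]+258)<50)
v,u=np.nonzero(g);w=onplane(P,np.c_[u,v],6);print("green",w.mean(0),rect(w[:,:2]))
E
```

```text
crate ((484.01300048828125, -229.43228149414062), (176.7800750732422, 176.7645263671875), 14.693534851074219) Zmed 129.77833261028871 3719
cap 161 n 385 mean [ 456.  -278.7] rect [ 455.6 -278.5] [23.7 23. ] Zmed 160.9
cap 126 n 440 mean [ 513.7 -177.3] rect [ 513.6 -177.6] [24.1 23.4] Zmed 125.7
cap 126 n 375 mean [ 434.1 -198.6] rect [ 434.5 -198.6] [23.7 23.2] Zmed 125.7
[[ 546.2 -122.6  130. ]
 [ 591.4 -291.7  130. ]
 [ 421.6 -337.5  130. ]
 [ 378.7 -166.1  130. ]]
green [ 535.22883576 -259.33269416    6.        ] ((535.0538940429688, -259.9007263183594), (57.723915100097656, 58.72157669067383), 61.43023681640625)
```

```bash
python3 - <<'E'
from h import *
st(); delta([455.8,-278.6,200],Rdown(-.529))
E
```

```text
t 3.3 tcp [ 473.  -213.2  336. ] x [ 0.001  0.    -1.   ] z [ 0.876 -0.482  0.001] j [-4.940e-01  1.640e-01  1.390e+00  1.000e-03  1.587e+00  8.000e-03] F [-0.1 -0.7 -0.7] gap 55.8
turn [ 0.026  0.001 -0.001] shift(old axes) [ 0.136  -0.0657  0.0163] shift(new axes) [ 0.136  -0.0651  0.0182] dist 0.1519
```

Request:
play_rows(
  motion=[0.026, 0, 0, 0.034, -0.0164, 0.0041, -0.2, 0, 0, 0, 0.034, -0.0164, 0.0045, -0.2, 0, 0, 0, 0.034, -0.0164, 0.0045, -0.2, 0, 0, 0, 0.034, -0.0164, 0.0045, -0.2, 0, 0, 0, 0, 0, 0, -0.2],
)

```text
clock: 3.8
eef_pos: [451.3, -286.1, 197.8]
eef_rot: [0.114, 1.565, -0.424]
wrist_force: [0.0, 0.4, 0.3]
finger_gap: 56.2
```

```bash
python3 - <<'E'
from h import *
st(); delta([455.8,-278.6,127],Rdown(-.529))
E
```

```text
t 3.8 tcp [ 451.3 -286.1  197.8] x [ 0.006 -0.002 -1.   ] z [ 0.859 -0.513  0.006] j [-6.340e-01  2.680e-01  1.580e+00  1.000e-03  1.288e+00 -9.700e-02] F [0.  0.4 0.3] gap 56.2
turn [-0.009  0.006 -0.001] shift(old axes) [ 0.0708  0.0087 -0.0004] shift(new axes) [0.0708 0.0088 0.0001] dist 0.0714
```

Request:
play_rows(
  motion=[-0.009, 0.006, 0, 0, 0.0087, 0, -0.2, 0, 0, 0, 0.01, 0, 0, -0.2, 0, 0, 0, 0, 0, 0, -0.2],
)

```text
clock: 4.1
eef_pos: [456.4, -278.9, 191.1]
eef_rot: [0.136, 1.567, -0.395]
wrist_force: [0.6, 0.3, 0.1]
finger_gap: 56.9
```

```bash
python3 - <<'E'
from h import *
st(); delta([455.8,-278.6,127],Rdown(-.529))
E
```

```text
t 4.1 tcp [ 456.4 -278.9  191.1] x [ 0.004 -0.001 -1.   ] z [ 0.862 -0.506  0.004] j [-6.180e-01  2.760e-01  1.586e+00  1.000e-03  1.276e+00 -8.700e-02] F [0.6 0.3 0.1] gap 56.9
turn [-0.002  0.004 -0.001] shift(old axes) [ 0.0641 -0.     -0.0009] shift(new axes) [ 0.0641 -0.     -0.0007] dist 0.0641
```

Request:
play_rows(
  motion=[0, 0.004, 0, 0.018, 0, -0.0005, -0.2, 0, 0, 0, 0.018, 0, 0, -0.2, 0, 0, 0, 0.016, 0, 0, -0.2, 0, 0, 0, 0.007, 0, 0, -0.2, 0, 0, 0, 0.0, 0, 0, -0.2, 0, 0, 0, 0.0, 0, 0, -0.2],
)

```text
clock: 4.7
eef_pos: [459.8, -277.9, 137.2]
eef_rot: [-0.028, 1.56, -0.555]
wrist_force: [0.3, -0.2, -0.7]
finger_gap: 56.7
```

```bash
python3 - <<'E'
from h import *
st(); delta([455.8,-278.6,127],Rdown(-.529))
E
```

```text
t 4.7 tcp [ 459.8 -277.9  137.2] x [ 0.009 -0.006 -1.   ] z [ 0.864 -0.503  0.011] j [-6.120e-01  3.320e-01  1.645e+00  1.000e-03  1.154e+00 -8.500e-02] F [ 0.3 -0.2 -0.7] gap 56.7
turn [0.002 0.011 0.   ] shift(old axes) [ 0.0102 -0.0026 -0.0032] shift(new axes) [ 0.0102 -0.0026 -0.0031] dist 0.011
```

Request:
play_rows(
  motion=[0.002, 0.011, 0, 0.011, -0.0026, -0.0032, -0.2, 0, 0, 0, 0, 0, 0, -0.2],
)

```text
clock: 4.9
eef_pos: [456.1, -278.8, 126.8]
eef_rot: [-0.431, 1.57, -0.96]
wrist_force: [-0.5, 0.8, 1.2]
finger_gap: 56.5
```

```bash
python3 - <<'E'
from h import *
st(); delta([455.8,-278.6,127],Rdown(-.529))
E
```

```text
t 4.9 tcp [ 456.1 -278.8  126.8] x [ 0.001 -0.001 -1.   ] z [ 0.863 -0.505  0.001] j [-0.617  0.344  1.655 -0.     1.141 -0.088] F [-0.5  0.8  1.2] gap 56.5
turn [0.    0.001 0.   ] shift(old axes) [-0.0002  0.     -0.0004] shift(new axes) [-0.0002  0.     -0.0004] dist 0.0004
```

Close with 30 N, then lift.

Request:
play_rows(
  motion=[0, 0, 0, 0, 0, 0, 1, 0, 0, 0, 0, 0, 0, 1, 0, 0, 0, 0, 0, 0, 1, 0, 0, 0, 0, 0, 0, 1, 0, 0, 0, 0, 0, 0, 1, 0, 0, 0, 0, 0, 0, 1],
  newtons=30,
)

```text
clock: 5.5
eef_pos: [456.2, -279.1, 127.4]
eef_rot: [-0.304, 1.569, -0.833]
wrist_force: [-0.0, 1.1, 0.8]
finger_gap: 25.3
```

```bash
python3 - <<'E'
from h import *
st(); delta([455.8,-278.6,165],Rdown(-.529))
E
```

```text
t 5.5 tcp [ 456.2 -279.1  127.4] x [ 0.001 -0.001 -1.   ] z [ 0.863 -0.505  0.002] j [-0.617  0.343  1.655 -0.     1.142 -0.088] F [-0.   1.1  0.8] gap 25.3
turn [-0.     0.002  0.001] shift(old axes) [-0.0376  0.0002 -0.0006] shift(new axes) [-0.0376  0.0002 -0.0006] dist 0.0376
```

Request:
play_rows(
  motion=[0, 0.002, 0, -0.01, 0, 0, 1, 0, 0, 0, -0.015, 0, 0, 1, 0, 0, 0, -0.015, 0, 0, 1, 0, 0, 0, -0.005, 0, 0, 1, 0, 0, 0, 0, 0, 0, 1],
)

```text
clock: 6.0
eef_pos: [455.8, -278.7, 175.0]
eef_rot: [-3.019, 1.568, 2.735]
wrist_force: [-0.5, -0.4, -3.5]
finger_gap: 25.3
```

```bash
python3 - <<'E'
from h import *
st(); delta([535.3,-259.4,172],Rdown(-.529))
E
```

```text
t 6.0 tcp [ 455.8 -278.7  175. ] x [-0.002  0.001 -1.   ] z [ 0.863 -0.505 -0.002] j [-6.170e-01  2.930e-01  1.602e+00 -1.000e-03  1.248e+00 -8.800e-02] F [-0.5 -0.4 -3.5] gap 25.3
turn [-0.    -0.002  0.   ] shift(old axes) [0.0029 0.0568 0.0589] shift(new axes) [0.003  0.0568 0.0589] dist 0.0818
```

Request:
play_rows(
  motion=[0, 0, 0, 0, 0.014, 0.0147, 1, 0, 0, 0, 0, 0.014, 0.0147, 1, 0, 0, 0, 0, 0.014, 0.0147, 1, 0, 0, 0, 0, 0.012, 0.0127, 1, 0, 0, 0, 0, 0, 0, 1, 0, 0, 0, 0, 0, 0, 1],
)

```text
clock: 6.6
eef_pos: [533.2, -259.7, 171.3]
eef_rot: [-3.064, 1.563, 2.689]
wrist_force: [-0.7, -0.5, -3.1]
finger_gap: 25.7
```

```bash
python3 - <<'E'
from h import *
st(); delta([535.3,-259.4,172],Rdown(-.529))
E
```

```text
t 6.6 tcp [ 533.2 -259.7  171.3] x [-0.007  0.003 -1.   ] z [ 0.863 -0.505 -0.008] j [-0.515  0.428  1.428 -0.     1.293  0.015] F [-0.7 -0.5 -3.1] gap 25.7
turn [-0.001 -0.008  0.001] shift(old axes) [-0.0007  0.0013  0.0017] shift(new axes) [-0.0007  0.0013  0.0017] dist 0.0022
```

Request:
play_rows(
  motion=[0, -0.008, 0, 0.008, 0.0013, 0.0017, 1, 0, 0, 0, 0.008, 0, 0, 1, 0, 0, 0, 0.005, 0, 0, 1, 0, 0, 0, 0, 0, 0, 1],
)

```text
clock: 7.0
eef_pos: [533.4, -259.8, 147.4]
eef_rot: [-2.445, 1.57, -2.977]
wrist_force: [-1.1, 0.1, -3.8]
finger_gap: 25.3
```

```bash
python3 - <<'E'
from h import *
st(); delta([535.3,-259.4,92],Rdown(-.529))
E
```

```text
t 7.0 tcp [ 533.4 -259.8  147.4] x [-0.001 -0.    -1.   ] z [ 0.862 -0.507 -0.001] j [-5.150e-01  4.470e-01  1.459e+00 -1.000e-03  1.237e+00  1.700e-02] F [-1.1  0.1 -3.8] gap 25.3
turn [-0.002 -0.001  0.001] shift(old axes) [0.0554 0.0014 0.0015] shift(new axes) [0.0554 0.0013 0.0014] dist 0.0555
```

Request:
play_rows(
  motion=[0, 0, 0, 0.008, 0.002, 0.002, 1, 0, 0, 0, 0.008, 0, 0, 1, 0, 0, 0, 0.008, 0, 0, 1, 0, 0, 0, 0.006, 0, 0, 1, 0, 0, 0, 0, 0, 0, 1],
)

```text
clock: 7.5
eef_pos: [536.0, -259.2, 114.5]
eef_rot: [-2.588, 1.569, -3.119]
wrist_force: [-0.3, 0.3, -2.3]
finger_gap: 25.6
```

```bash
python3 - <<'E'
from h import *
st(); delta([535.3,-259.4,92],Rdown(-.529))
E
```

```text
t 7.5 tcp [ 536.  -259.2  114.5] x [-0.002 -0.    -1.   ] z [ 0.862 -0.507 -0.001] j [-5.120e-01  4.860e-01  1.483e+00 -1.000e-03  1.174e+00  2.000e-02] F [-0.3  0.3 -2.3] gap 25.6
turn [-0.003 -0.001  0.001] shift(old axes) [ 0.0225 -0.0005 -0.0004] shift(new axes) [ 0.0225 -0.0005 -0.0005] dist 0.0225
```

Request:
play_rows(
  motion=[-0.002, 0, 0, 0.008, -0.0005, -0.0005, 1, 0, 0, 0, 0.006, 0, 0, 1, 0, 0, 0, 0.005, 0, 0, 1, 0, 0, 0, 0.002, 0, 0, 1, 0, 0, 0, 0, 0, 0, 1],
)

```text
clock: 8.0
eef_pos: [535.5, -259.6, 92.5]
eef_rot: [-1.744, 1.57, -2.274]
wrist_force: [-0.9, 0.9, 1.1]
finger_gap: 25.6
```

```bash
python3 - <<'E'
from h import *
st(); delta([535.3,-259.4,92],Rdown(-.529))
E
```

```text
t 8.0 tcp [ 535.5 -259.6   92.5] x [-0.001 -0.001 -1.   ] z [ 0.863 -0.505 -0.   ] j [-5.130e-01  5.100e-01  1.503e+00 -1.000e-03  1.129e+00  1.700e-02] F [-0.9  0.9  1.1] gap 25.6
turn [-0.    -0.     0.001] shift(old axes) [ 0.0005  0.0001 -0.0003] shift(new axes) [ 0.0005  0.0001 -0.0003] dist 0.0006
```

Request:
play_rows(
  motion=[0, 0, 0, 0.001, 0, 0, 1, 0, 0, 0, 0, 0, 0, -0.2, 0, 0, 0, 0, 0, 0, -0.2, 0, 0, 0, 0, 0, 0, -0.2, 0, 0, 0, 0, 0, 0, -0.2],
)

```text
clock: 8.5
eef_pos: [536.4, -260.1, 93.6]
eef_rot: [-0.237, 1.567, -0.767]
wrist_force: [0.0, 0.0, 0.2]
finger_gap: 53.5
```

```bash
python3 - <<'E'
from h import *
st()
E
```

```text
t 8.5 tcp [ 536.4 -260.1   93.6] x [ 0.003 -0.002 -1.   ] z [ 0.863 -0.505  0.003] j [-5.120e-01  5.090e-01  1.502e+00 -1.000e-03  1.128e+00  1.700e-02] F [0.  0.  0.2] gap 53.5
```

Request:
play_rows(
  motion=[0, 0.002, 0, -0.015, 0, 0, -0.2, 0, 0, 0, -0.025, 0, 0, -0.2, 0, 0, 0, -0.035, 0, 0, -0.2, 0, 0, 0, -0.045, 0, -0.0, -0.2, 0, 0, 0, -0.045, 0, -0.03, -0.2, 0, 0, 0, -0.045, 0, -0.03, -0.2, 0, 0, 0, -0.02, 0, 0, -0.2, 0, 0, 0, 0, 0, 0, -0.2],
)

```text
clock: 9.3
eef_pos: [486.7, -230.8, 323.4]
eef_rot: [-2.363, 1.57, -2.892]
wrist_force: [1.3, -0.4, -0.6]
finger_gap: 56.5
```

```bash
python3 - <<'E'
from h import *
st()
P=camera_params("wrist");p,d=camera("wrist");cv2.imwrite("pics/w2.png",p);W=unproj(P,d)
r,_=cratefit(P,p,W,(484,-229))
caps(P,p,W,[126,126,126],[(535,-259),(513.7,-177),(434,-198)])
c=np.array(r[0]);a=.2565;R=np.array([[np.cos(a),-np.sin(a)],[np.sin(a),np.cos(a)]]);print(c+R@[42,-42],c+R@[-42,-42])
E
```

```text
t 9.3 tcp [ 486.7 -230.8  323.4] x [-0.001 -0.    -1.   ] z [ 0.863 -0.505 -0.001] j [-5.100e-01  2.140e-01  1.358e+00 -1.000e-03  1.570e+00  1.900e-02] F [ 1.3 -0.4 -0.6] gap 56.5
crate ((483.861572265625, -229.2984619140625), (176.81851196289062, 176.77462768554688), 14.685975074768066) Zmed 129.79458551652448 4167
cap 126 n 409 mean [ 534.2 -259.9] rect [ 533.8 -259.5] [23.8 23.6] Zmed 125.8
cap 126 n 505 mean [ 514.  -177.8] rect [ 514.1 -177.7] [25.  24.5] Zmed 125.8
cap 126 n 420 mean [ 434.1 -198.9] rect [ 433.8 -199.2] [24.9 23.4] Zmed 125.8
[ 535.14275152 -259.26912515] [ 453.89090903 -280.57964116]
```

View pics/w2.png

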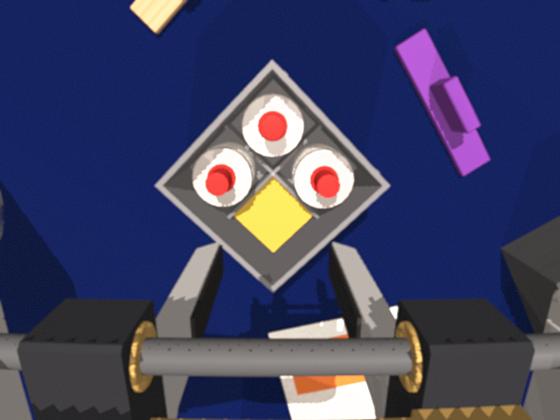

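```bash
python3 - <<'E'
from h import *
st()
def Rt(psi,th=.6):
    return Rdown(psi,(np.sin(th)*np.cos(psi),np.sin(th)*np.sin(psi),-np.cos(th)))
delta([480,160,300],Rdown(.54))
p,R,s=pose()
print("tilt rv",Ro.from_matrix(Rdown(.54).T@Rt(.54)).as_rotvec())
print((Rt(.54).T@(np.array([493,200,233])-[480,160,300])).round(1))
E
```

```text
t 9.35 tcp [ 486.6 -230.8  321.8] x [-0.003  0.001 -1.   ] z [ 0.863 -0.505 -0.003] j [-5.100e-01  2.160e-01  1.360e+00 -1.000e-03  1.568e+00  1.900e-02] F [0.  0.1 0.4] gap 56.2
turn [-1.07e+00 -3.00e-03 -1.00e-03] shift(old axes) [ 0.0221  0.3339 -0.2031] shift(new axes) [0.0218 0.3386 0.1952] dist 0.3915
tilt rv [-8.35795296e-18 -6.00000000e-01  1.31152235e-17]
[ 73.2  27.6 -11.7]
```

Request:
play_rows(
  motion=[-0.134, 0, 0, 0, 0.036, -0.021, -0.2, -0.134, 0, 0, 0, 0.039, -0.016, -0.2, -0.134, 0, 0, 0, 0.041, -0.011, -0.2, -0.134, 0, 0, 0, 0.042, -0.005, -0.2, -0.134, 0, 0, 0, 0.042, 0, -0.2, -0.134, 0, 0, 0, 0.042, 0.006, -0.2, -0.134, 0, 0, 0, 0.04, 0.011, -0.2, -0.134, 0, 0, 0, 0.038, 0.017, -0.2, 0, -0.14, 0, 0, 0.03, 0.018, -0.2, 0, -0.14, 0, 0, 0, 0, -0.2, 0, -0.14, 0, 0, 0, 0, -0.2, 0, -0.14, 0, 0, 0, 0, -0.2, 0, 0, 0, 0, 0, 0, -0.2],
)

```text
clock: 10.65
eef_pos: [478.7, 154.9, 292.4]
eef_rot: [0.043, 1.026, 0.621]
wrist_force: [0.1, -0.7, 0.1]
finger_gap: 56.2
```

```bash
cat >> h.py <<'E'
def Rt(psi,th=.6):
    return Rdown(psi,(np.sin(th)*np.cos(psi),np.sin(th)*np.sin(psi),-np.cos(th)))
E
python3 - <<'E'
from h import *
st()
delta([493,200,233],Rt(.54))
E
```

```text
t 10.65 tcp [478.7 154.9 292.4] x [ 0.422  0.302 -0.855] z [0.72  0.461 0.518] j [ 0.1   -0.151  1.894  0.325  0.941 -0.609] F [ 0.1 -0.7  0.1] gap 56.2
turn [ 0.024 -0.056 -0.043] shift(old axes) [0.0704 0.0284 0.0003] shift(new axes) [ 0.0691  0.0313 -0.0043] dist 0.0759
```

Request:
play_rows(
  motion=[0.024, -0.056, -0.043, 0.035, 0.014, 0, -0.2, 0, 0, 0, 0.033, 0.015, -0.002, -0.2, 0, 0, 0, 0, 0, 0, -0.2, 0, 0, 0, 0, 0, 0, -0.2],
)

```text
clock: 11.05
eef_pos: [493.1, 199.3, 229.2]
eef_rot: [-0.0, 0.982, 0.537]
wrist_force: [-0.1, -0.3, 0.5]
finger_gap: 56.7
```

```bash
python3 - <<'E'
from h import *
st()
P=camera_params("wrist");p,d=camera("wrist");cv2.imwrite("pics/w3.png",p);np.save("pics/w3.npy",d);np.save("pics/w3T.npy",P["T"])
T=np.array(P["T"])
for t in ["short_jar_top","short_jar","rack","spare_jar"]:
    print(t,[(round(r["conf"],2),np.round(T[:3,:3]@r["at"]+T[:3,3],1).tolist()) for r in place_of("wrist",t)][:4])
E
```

```text
t 11.05 tcp [493.1 199.3 229.2] x [ 0.477  0.284 -0.832] z [0.714 0.426 0.555] j [ 0.229 -0.058  1.975  0.272  0.676 -0.474] F [-0.1 -0.3  0.5] gap 56.7
short_jar_top [(0.72, [564.7, 241.4, 107.7])]
short_jar [(0.97, [607.3, 267.3, 40.4])]
rack [(0.9, [580.9, 306.8, -1.8])]
spare_jar [(0.75, [556.4, 346.7, 36.9])]
```

View pics/w3.png

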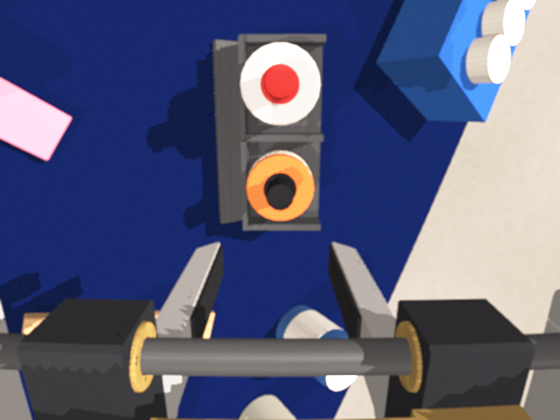

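```bash
python3 - <<'E'
from h import *
P=camera_params("wrist");P["T"]=np.load("pics/w3T.npy");p=cv2.imread("pics/w3.png");d=np.load("pics/w3.npy");W=unproj(P,d)
hsv=cv2.cvtColor(p,cv2.COLOR_BGR2HSV);H,S,V=[hsv[...,i].astype(int) for i in range(3)]
R=Rt(.54); ax=-R[:,0]
near=np.linalg.norm(W-[580,253,80],axis=-1)<75
L=W@R   # coords in tool-like frame: x along -axis, y, z
def planefit(q):
    for _ in range(4):
        c=q.mean(0);u,s,vt=np.linalg.svd(q-c,full_matrices=False);n=vt[2];e=(q-c)@n;q=q[abs(e)<max(1,2*e.std())]
    n*=np.sign(n[2]);return c,n,e.std(),len(q)
o=near&(H>5)&(H<25)&(S>140)&(V>80)
lx=L[...,0]
h=np.median(lx[o]);print("median shoulder depth",h)
sh=o&(abs(lx-h)<5)
c,n,e,k=planefit(W[sh]);print("shoulder n",n,"tilt",np.arccos(n[2]),"heading",np.arctan2(n[1],n[0])-np.pi,e,k)
h=np.median(lx[sh]);q=L[sh];(r)=rect(q[:,1:]);print("ring rect",r); cc,rr=cv2.minEnclosingCircle(q[:,1:].astype(np.float32));print(cc,rr)
k=near&(V<60)&(abs(lx-(h-38))<6);q=L[k];print("cap n",len(q),"depth rel",np.median(q[:,0])-h,"mean",q[:,1:].mean(0),rect(q[:,1:]),cv2.minEnclosingCircle(q[:,1:].astype(np.float32)))
# ring centre, cap
for nm,yz,x in (("ring",r[0],h),("cap",q[:,1:].mean(0),h-38)):
    print(nm,(R@[x,*yz]).round(1))
# spare cap & white shoulder
s=(np.linalg.norm(W-[536,338,110],axis=-1)<90)&((H<8)|(H>172))&(S>150);q=L[s];h2=np.percentile(q[:,0],5);q=q[abs(q[:,0]-h2)<5];print("spare cap",q.mean(0),"short-spare should be y +-100")
E
```

```text
median shoulder depth 291.39826505399753
shoulder n [-0.48433299 -0.29110746  0.82503212] tilt 0.600537287287411 heading -5.741995437231331 0.6452198581571524 2218
ring rect ((-84.13346862792969, 565.2745971679688), (68.25865173339844, 68.84659576416016), 34.967105865478516)
(-84.3689193725586, 565.349853515625) 34.919952392578125
cap n 506 depth rel -37.91831247916002 mean [-82.53000804 565.23806167] ((-82.68501281738281, 565.1868896484375), (22.911901473999023, 23.000598907470703), 43.345890045166016) ((-82.6471939086914, 565.4668579101562), 12.29715347290039)
ring [584.5 252.3  78.7]
cap [565.3 242.6 110. ]
spare cap [218.40964889  15.05573067 565.23470703] short-spare should be y +-100
```

```bash
python3 - <<'E'
from h import *
st(); R=Rt(.541); t=Rt(.54)@[288,-83.3,565.3]; print(t); delta(t,R)
E
```

```text
t 11.3 tcp [493.4 198.6 230.8] x [ 0.481  0.284 -0.829] z [0.713 0.424 0.559] j [ 0.227 -0.062  1.976  0.274  0.675 -0.475] F [-0.   0.8  0.3] gap 56.4
[582.48003763 252.03656727  81.49573312]
turn [-0.004 -0.007  0.004] shift(old axes) [0.1818 0.0006 0.0027] shift(new axes) [ 1.818e-01 -1.000e-04  1.400e-03] dist 0.1818
```

Aligned; advance 130 mm along the axis first.

Request:
play_rows(
  motion=[-0.004, -0.007, 0.004, 0.03, 0, 0.002, -0.2, 0, 0, 0, 0.04, 0, 0, -0.2, 0, 0, 0, 0.035, 0, 0, -0.2, 0, 0, 0, 0.02, 0, 0, -0.2, 0, 0, 0, 0, 0, 0, -0.2, 0, 0, 0, 0, 0, 0, -0.2],
)

```text
clock: 11.9
eef_pos: [560.7, 234.7, 131.7]
eef_rot: [-0.006, 0.962, 0.533]
wrist_force: [0.1, 0.3, -0.2]
finger_gap: 56.3
```

```bash
python3 - <<'E'
from h import *
st(); R=Rt(.541); t=Rt(.54)@[288,-83.3,565.3]; delta(t,R)
E
```

```text
t 11.9 tcp [560.7 234.7 131.7] x [ 0.492  0.291 -0.821] z [0.704 0.422 0.572] j [ 0.27   0.242  1.908  0.37   0.425 -0.563] F [ 0.1  0.3 -0.2] gap 56.3
turn [-0.001  0.008  0.004] shift(old axes) [ 0.0569  0.0039 -0.0061] shift(new axes) [ 0.057   0.0037 -0.0056] dist 0.0574
```

Request:
play_rows(
  motion=[-0.001, 0.008, 0.004, 0.008, 0.0039, -0.0061, -0.2, 0, 0, 0, 0, 0, 0, -0.2],
)

```text
clock: 12.1
eef_pos: [558.4, 237.5, 123.5]
eef_rot: [-0.002, 0.968, 0.539]
wrist_force: [-0.5, 0.7, 0.0]
finger_gap: 56.1
```

```bash
python3 - <<'E'
from h import *
st(); R=Rt(.541); t=Rt(.54)@[288,-83.3,565.3]; delta(t,R)
E
```

```text
t 12.1 tcp [558.4 237.5 123.5] x [ 0.486  0.291 -0.824] z [0.706 0.425 0.567] j [ 0.276  0.254  1.913  0.376  0.414 -0.568] F [-0.5  0.7  0. ] gap 56.1
turn [0.    0.003 0.001] shift(old axes) [ 0.0506  0.0001 -0.0007] shift(new axes) [ 0.0506 -0.     -0.0005] dist 0.0506
```

Request:
play_rows(
  motion=[0, 0.003, 0, 0.012, 0, -0.001, -0.2, 0, 0, 0, 0.012, 0, -0.001, -0.2, 0, 0, 0, 0.012, 0, -0.001, -0.2, 0, 0, 0, 0.008, 0, 0, -0.2, 0, 0, 0, 0, 0, 0, -0.2],
)

```text
clock: 12.6
eef_pos: [579.6, 250.0, 84.0]
eef_rot: [-0.003, 0.969, 0.538]
wrist_force: [-0.6, 0.8, -0.6]
finger_gap: 56.5
```

```bash
python3 - <<'E'
from h import *
st(); R=Rt(.541); t=Rt(.54)@[288,-83.3,565.3]; delta(t,R)
E
```

```text
t 12.6 tcp [579.6 250.   84. ] x [ 0.486  0.29  -0.824] z [0.706 0.425 0.566] j [ 0.289  0.368  1.872  0.428  0.342 -0.616] F [-0.6  0.8 -0.6] gap 56.5
turn [0.001 0.002 0.002] shift(old axes) [0.0041 0.0003 0.0015] shift(new axes) [0.0041 0.0003 0.0015] dist 0.0044
```

Request:
play_rows(
  motion=[0.001, 0.002, 0.002, 0.004, 0, 0.0015, -0.2, 0, 0, 0, 0, 0, 0, 0.2, 0, 0, 0, 0, 0, 0, 1, 0, 0, 0, 0, 0, 0, 1, 0, 0, 0, 0, 0, 0, 1, 0, 0, 0, 0, 0, 0, 1],
  newtons=30,
)

```text
clock: 13.2
eef_pos: [582.8, 251.9, 82.1]
eef_rot: [0.001, 0.97, 0.542]
wrist_force: [-0.2, -0.4, -0.9]
finger_gap: 25.3
```

```bash
python3 - <<'E'
from h import *
st(); R=Rt(.541); t=Rt(.54)@[288,-83.3,565.3]; delta(t,R)
E
```

```text
t 13.2 tcp [582.8 251.9  82.1] x [ 0.484  0.291 -0.825] z [0.707 0.425 0.565] j [ 0.29   0.379  1.861  0.429  0.344 -0.615] F [-0.2 -0.4 -0.9] gap 25.3
turn [-0.     0.001 -0.   ] shift(old axes) [ 0.0004  0.0003 -0.0006] shift(new axes) [ 0.0004  0.0003 -0.0006] dist 0.0007
```

Gripped at 25.3 mm. Pull out along the axis.

Request:
play_rows(
  motion=[0, 0, 0, -0.01, 0, 0, 1, 0, 0, 0, -0.02, 0, 0, 1, 0, 0, 0, -0.025, 0, 0, 1, 0, 0, 0, -0.035, 0, 0, 1, 0, 0, 0, -0.04, 0, 0, 1, 0, 0, 0, -0.03, 0, 0, 1, 0, 0, 0, -0.01, 0, 0, 1, 0, 0, 0, 0, 0, 0, 1],
)

```text
clock: 14.0
eef_pos: [495.0, 199.2, 229.3]
eef_rot: [-0.003, 0.97, 0.537]
wrist_force: [-0.2, -0.0, -1.8]
finger_gap: 25.9
```

```bash
python3 - <<'E'
from h import *
st(); delta([470,160,260],Rdown(.54)); p,_=camera("wrist"); cv2.imwrite("pics/w4.png",p)
E
```

```text
t 14.0 tcp [495.  199.2 229.3] x [ 0.485  0.289 -0.825] z [0.707 0.425 0.565] j [ 0.225 -0.058  1.98   0.286  0.663 -0.49 ] F [-0.2 -0.  -1.8] gap 25.9
turn [0.    0.6   0.002] shift(old axes) [-0.0488 -0.0208 -0.0171] shift(new axes) [-0.0307 -0.0208 -0.0417] dist 0.0557
```

View pics/w4.png

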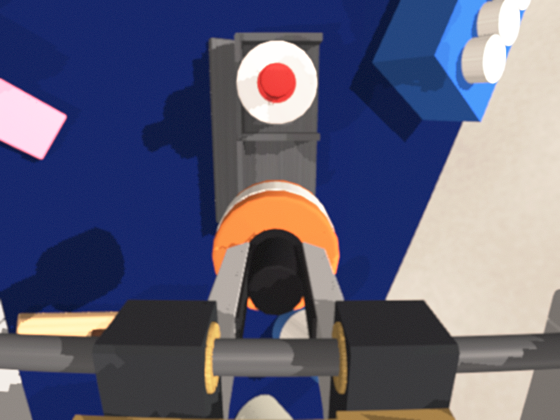

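Request:
play_rows(
  motion=[0, 0.14, 0, -0.012, -0.005, -0.004, 1, 0, 0.14, 0, -0.012, -0.005, -0.004, 1, 0, 0.14, 0, -0.012, -0.005, -0.004, 1, 0, 0.14, 0, -0.012, -0.005, -0.004, 1, 0, 0.03, 0, 0, 0, 0, 1, 0.107, 0, 0, 0, -0.038, -0.023, 1, 0.107, 0, 0, 0, -0.04, -0.018, 1, 0.107, 0, 0, 0, -0.042, -0.014, 1, 0.107, 0, 0, 0, -0.043, -0.01, 1, 0.107, 0, 0, 0, -0.044, -0.005, 1, 0.107, 0, 0, 0, -0.044, 0, 1, 0.107, 0, 0, 0, -0.044, 0.004, 1, 0.107, 0, 0, 0, -0.043, 0.009, 1, 0.107, 0, 0, 0, -0.03, 0.01, 1, 0.08, 0, 0, 0, -0.01, 0.005, 1, 0, 0, 0, 0, 0, 0, 1],
)

```text
clock: 15.65
eef_pos: [476.6, -243.8, 239.9]
eef_rot: [-2.555, 1.522, -3.092]
wrist_force: [0.6, 1.4, -2.6]
finger_gap: 25.6
```

```bash
python3 - <<'E'
from h import *
st(); delta([453.9,-280.6,215],Rdown(-.529))
E
```

```text
t 15.65 tcp [ 476.6 -243.8  239.9] x [-0.049 -0.002 -0.999] z [ 0.858 -0.512 -0.041] j [-0.528  0.269  1.481 -0.027  1.433  0.014] F [ 0.6  1.4 -2.6] gap 25.6
turn [-0.008 -0.041  0.027] shift(old axes) [ 0.0261 -0.0425  0.0004] shift(new axes) [ 0.0249 -0.0432 -0.001 ] dist 0.0499
```

Request:
play_rows(
  motion=[-0.008, -0.041, 0.027, 0.006, -0.018, 0, 1, 0, 0, 0, 0.008, -0.018, 0, 1, 0, 0, 0, 0.006, -0.005, -0.001, 1, 0, 0, 0, 0, 0, 0, 1, 0, 0, 0, 0, 0, 0, 1],
)

```text
clock: 16.15
eef_pos: [456.1, -275.8, 213.7]
eef_rot: [2.699, 1.564, 2.183]
wrist_force: [0.2, -0.2, -1.5]
finger_gap: 25.8
```

```bash
python3 - <<'E'
from h import *
st(); delta([453.9,-280.6,192],Rdown(-.529))
P=camera_params("wrist");p,d=camera("wrist");cv2.imwrite("pics/w5.png",p);W=unproj(P,d)
cratefit(P,p,W,(484,-229))
E
```

```text
t 16.15 tcp [ 456.1 -275.8  213.7] x [-0.004  0.006 -1.   ] z [ 0.87  -0.493 -0.006] j [-0.614  0.259  1.553  0.002  1.336 -0.099] F [ 0.2 -0.2 -1.5] gap 25.8
turn [ 0.014 -0.006 -0.003] shift(old axes) [ 0.0217 -0.0053  0.0006] shift(new axes) [ 0.0217 -0.0052  0.0005] dist 0.0224
crate ((558.1399536132812, -253.9826202392578), (172.984375, 87.63432312011719), 68.93057250976562) Zmed 129.7434474957264 3409
```

View pics/w5.png

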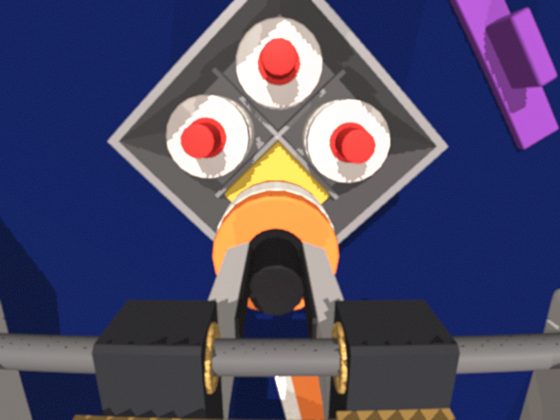

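Request:
play_rows(
  motion=[0.014, -0.006, 0, 0.01, -0.005, 0, 1, 0, 0, 0, 0.008, 0, 0, 1, 0, 0, 0, 0, 0, 0, 1],
)

```text
clock: 16.5
eef_pos: [454.4, -279.1, 194.5]
eef_rot: [1.35, 1.568, 0.822]
wrist_force: [-0.0, 0.4, -1.9]
finger_gap: 25.5
```

```bash
python3 - <<'E'
from h import *
st(); delta([453.9,-280.6,91.4],Rdown(-.529))
E
```

```text
t 16.5 tcp [ 454.4 -279.1  194.5] x [ 0.002  0.002 -1.   ] z [ 0.864 -0.504  0.001] j [-0.621  0.272  1.583  0.003  1.286 -0.094] F [-0.   0.4 -1.9] gap 25.5
turn [ 0.001  0.001 -0.003] shift(old axes) [ 0.1031 -0.0019  0.0002] shift(new axes) [ 0.1031 -0.0016  0.0003] dist 0.1031
```

Request:
play_rows(
  motion=[0, 0.001, -0.003, 0.012, -0.0015, 0, 1, 0, 0, 0, 0.015, 0, 0, 1, 0, 0, 0, 0.012, 0, 0, 1, 0, 0, 0, 0.008, 0, 0, 1, 0, 0, 0, 0, 0, 0, 1],
)

```text
clock: 17.0
eef_pos: [453.5, -280.2, 143.4]
eef_rot: [-2.72, 1.57, 3.036]
wrist_force: [-0.5, -0.5, -1.1]
finger_gap: 25.5
```

```bash
python3 - <<'E'
from h import *
st(); delta([453.9,-280.6,91.4],Rdown(-.529))
E
```

```text
t 17.0 tcp [ 453.5 -280.2  143.4] x [-0.001  0.    -1.   ] z [ 0.864 -0.503 -0.001] j [-6.220e-01  3.230e-01  1.642e+00 -1.000e-03  1.178e+00 -9.400e-02] F [-0.5 -0.5 -1.1] gap 25.5
turn [ 0.002 -0.001  0.   ] shift(old axes) [ 0.052  -0.0002  0.0006] shift(new axes) [ 0.052  -0.0002  0.0005] dist 0.052
```

Request:
play_rows(
  motion=[0, 0, 0, 0.012, 0, 0.0005, 1, 0, 0, 0, 0.012, 0, 0, 1, 0, 0, 0, 0.01, 0, 0, 1, 0, 0, 0, 0.007, 0, 0, 1, 0, 0, 0, 0.003, 0, 0, 1, 0, 0, 0, 0, 0, 0, 1],
)

```text
clock: 17.6
eef_pos: [454.2, -280.6, 95.8]
eef_rot: [-2.357, 1.57, -2.884]
wrist_force: [-0.1, 0.8, -1.7]
finger_gap: 25.3
```

```bash
python3 - <<'E'
from h import *
st(); delta([453.9,-280.6,91.4],Rdown(-.529))
E
```

```text
t 17.6 tcp [ 454.2 -280.6   95.8] x [-0.001 -0.    -1.   ] z [ 0.864 -0.503 -0.001] j [-6.220e-01  3.820e-01  1.683e+00 -1.000e-03  1.077e+00 -9.400e-02] F [-0.1  0.8 -1.7] gap 25.3
turn [ 0.002 -0.001  0.001] shift(old axes) [ 0.0044 -0.0001 -0.0002] shift(new axes) [ 0.0044 -0.0001 -0.0002] dist 0.0044
```

Request:
play_rows(
  motion=[0, 0, 0, 0.002, 0, 0, 1, 0, 0, 0, 0.002, 0, 0, 1, 0, 0, 0, 0.001, 0, 0, 1],
)

```text
clock: 17.9
eef_pos: [454.6, -280.9, 91.3]
eef_rot: [-0.587, 1.57, -1.114]
wrist_force: [-5.8, 0.7, 9.3]
finger_gap: 25.3
```

```bash
python3 - <<'E'
from h import *
st(); delta([453.9,-280.6,91.4],Rdown(-.529))
E
```

```text
t 17.9 tcp [ 454.6 -280.9   91.3] x [ 0.001 -0.001 -1.   ] z [ 0.864 -0.503  0.001] j [-6.220e-01  3.880e-01  1.686e+00 -1.000e-03  1.066e+00 -9.400e-02] F [-5.8  0.7  9.3] gap 25.3
turn [0.002 0.001 0.001] shift(old axes) [-0.0001 -0.     -0.0007] shift(new axes) [-0.0001 -0.     -0.0007] dist 0.0007
```

Landed (9 N). Release and lift.

Request:
play_rows(
  motion=[0, 0, 0, 0, 0, 0, -0.2, 0, 0, 0, 0, 0, 0, -0.2, 0, 0, 0, 0, 0, 0, -0.2, 0, 0, 0, 0, 0, 0, -0.2, 0, 0.001, 0, -0.01, 0, 0, -0.2, 0, 0, 0, -0.02, 0, 0, -0.2, 0, 0, 0, -0.03, 0, 0, -0.2, 0, 0, 0, -0.045, 0, 0, -0.2, 0, 0, 0, -0.045, 0, 0, -0.2, 0, 0, 0, -0.045, 0.03, 0, -0.2, 0, 0, 0, -0.03, 0.02, 0, -0.2, 0, 0, 0, 0, 0, 0, -0.2, 0, 0, 0, 0, 0, 0, -0.2],
)

```text
clock: 19.2
eef_pos: [477.6, -238.5, 326.9]
eef_rot: [-0.02, 1.566, -0.548]
wrist_force: [-0.0, -0.2, 0.1]
finger_gap: 56.4
```

```bash
python3 - <<'E'
from h import *
st()
P=camera_params("wrist");p,d=camera("wrist");cv2.imwrite("pics/w6.png",p);W=unproj(P,d)
r,_=cratefit(P,p,W,(484,-229))
caps(P,p,W,[126,126,126],[(535,-259),(513.7,-177),(434,-198)])
V=p.max(-1);k=(V<60)&(abs(W[...,2]-126)<5)&(np.hypot(W[...,0]-454,W[...,1]+280.6)<30);q=W[k];print("short cap",q.mean(0),rect(q[:,:2]),len(q))
E
```

```text
t 19.2 tcp [ 477.6 -238.5  326.9] x [ 0.004 -0.002 -1.   ] z [ 0.864 -0.504  0.005] j [-0.532  0.199  1.369 -0.     1.569 -0.004] F [-0.  -0.2  0.1] gap 56.4
crate ((483.74267578125, -229.28744506835938), (176.52044677734375, 176.8280487060547), 14.634153366088867) Zmed 129.77232934222488 4186
cap 126 n 404 mean [ 533.9 -259.7] rect [ 534.1 -259.5] [23.7 23.5] Zmed 125.8
cap 126 n 488 mean [ 513.8 -178.1] rect [ 513.8 -178.3] [23.9 24.5] Zmed 125.6
cap 126 n 419 mean [ 434.2 -199. ] rect [ 434.2 -199.4] [24.3 23.4] Zmed 125.7
short cap [ 455.3466809  -280.85319228  125.5875095 ] ((455.8826904296875, -280.1070251464844), (21.9321346282959, 22.64750862121582), 10.207769393920898) 289
```

View pics/w6.png

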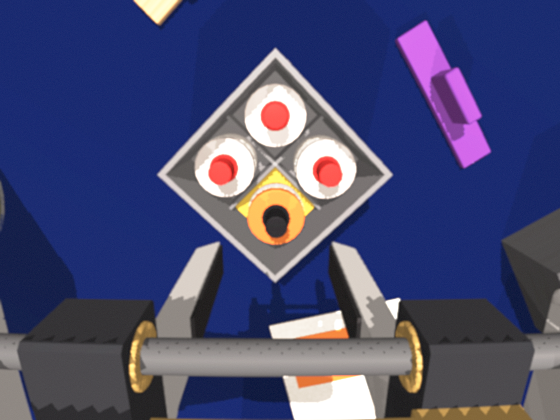

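Request:
play_rows(
  motion=[0.131, 0, 0, 0.005, 0.045, -0.016, -0.2, 0.131, 0, 0, 0.01, 0.042, -0.022, -0.2, 0.131, 0, 0, 0.012, 0.039, -0.027, -0.2, 0.131, 0, 0, 0.012, 0.035, -0.032, -0.2, 0.131, 0, 0, 0.012, 0.03, -0.035, -0.2, 0.131, 0, 0, 0.01, 0.015, -0.025, -0.2, 0, 0, 0, 0, 0, 0, -0.2, 0, 0, 0, 0, 0, 0, -0.2],
)

```text
clock: 20.05
eef_pos: [522.1, 19.9, 256.0]
eef_rot: [-1.687, 1.56, -3.017]
wrist_force: [0.6, 0.2, -0.0]
finger_gap: 56.5
```

```bash
python3 - <<'E'
from h import *
st()
P=camera_params("wrist");p,d=camera("wrist");cv2.imwrite("pics/w7.png",p);W=unproj(P,d)
X,Y,Z=[W[...,i] for i in range(3)]
n=np.hypot(X-532,Y-43)<130
def comp(m):
    k,l,s,_=cv2.connectedComponentsWithStats(m.astype(np.uint8)); return l==1+np.argmax(s[1:,4])
for nm,lo,hi,z in(("grip",52,64,58),("sole",7,17,12)):
    m=comp(n&(Z>lo)&(Z<hi)); v,u=np.nonzero(m); w=onplane(P,np.c_[u,v],z); print(nm,rect(w[:,:2]),np.median(Z[m]),len(w))
E
```

```text
t 20.05 tcp [522.1  19.9 256. ] x [-0.011 -0.001 -1.   ] z [ 0.238 -0.971 -0.001] j [-0.031  0.21   1.516 -0.002  1.426  1.299] F [ 0.6  0.2 -0. ] gap 56.5
grip ((534.4802856445312, 42.001827239990234), (68.65579223632812, 19.71239471435547), 13.489266395568848) 57.69293074846877 1241
sole ((533.9688720703125, 41.569740295410156), (199.1598663330078, 44.06774139404297), 14.62962532043457) 11.773416442654934 5045
```

View pics/w7.png

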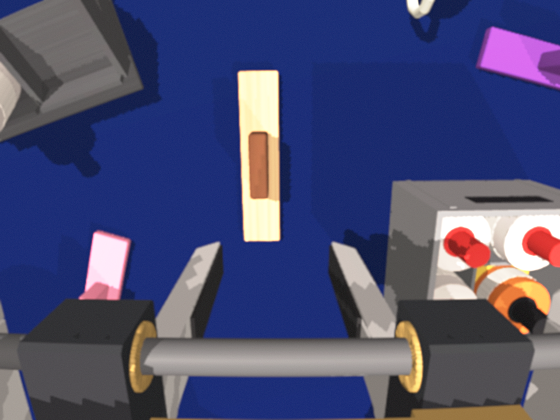

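```bash
python3 - <<'E'
from h import *
st(); delta([534.2,41.8,100],Rdown(-1.3155))
E
```

```text
t 20.1 tcp [522.   19.6 256. ] x [-0.011 -0.001 -1.   ] z [ 0.237 -0.971 -0.001] j [-0.032  0.21   1.516 -0.002  1.426  1.3  ] F [-0.5 -0.  -0.6] gap 56.6
turn [-0.016 -0.002  0.011] shift(old axes) [ 0.1558  0.0188 -0.0184] shift(new axes) [ 0.156   0.0174 -0.0184] dist 0.158
```

Request:
play_rows(
  motion=[-0.016, -0.002, 0.011, 0.03, 0.009, -0.009, -0.2, 0, 0, 0, 0.04, 0.008, -0.009, -0.2, 0, 0, 0, 0.04, 0, 0, -0.2, 0, 0, 0, 0.03, 0, 0, -0.2, 0, 0, 0, 0, 0, 0, -0.2, 0, 0, 0, 0, 0, 0, -0.2],
)

```text
clock: 20.7
eef_pos: [535.4, 33.4, 114.3]
eef_rot: [1.072, 1.565, -0.241]
wrist_force: [0.2, 0.2, 0.2]
finger_gap: 56.5
```

```bash
python3 - <<'E'
from h import *
st(); delta([534.2,41.8,20],Rdown(-1.3155))
E
```

```text
t 20.7 tcp [535.4  33.4 114.3] x [ 0.005 -0.001 -1.   ] z [ 0.255 -0.967  0.003] j [-5.000e-03  3.610e-01  1.665e+00 -1.000e-03  1.111e+00  1.308e+00] F [0.2 0.2 0.2] gap 56.5
turn [ 0.003  0.003 -0.005] shift(old axes) [ 0.0943  0.0005 -0.0086] shift(new axes) [ 0.0943  0.0009 -0.0084] dist 0.0947
```

Request:
play_rows(
  motion=[0.003, 0.003, -0.005, 0.012, 0.0005, -0.0086, -0.2, 0, 0, 0, 0.02, 0, 0, -0.2, 0, 0, 0, 0.02, 0, 0, -0.2, 0, 0, 0, 0.015, 0, 0, -0.2, 0, 0, 0, 0.005, 0, 0, -0.2, 0, 0, 0, 0, 0, 0, -0.2],
)

```text
clock: 21.3
eef_pos: [538.0, 42.4, 46.7]
eef_rot: [1.407, 1.559, 0.09]
wrist_force: [-0.2, -0.2, 0.0]
finger_gap: 56.4
```

```bash
python3 - <<'E'
from h import *
st(); delta([534.2,41.8,20],Rdown(-1.3155))
E
```

```text
t 21.3 tcp [538.   42.4  46.7] x [ 0.011  0.001 -1.   ] z [ 0.251 -0.968  0.002] j [1.000e-02 4.580e-01 1.707e+00 1.000e-03 9.650e-01 1.326e+00] F [-0.2 -0.2  0. ] gap 56.4
turn [-0.001  0.002 -0.011] shift(old axes) [ 0.0267 -0.0041 -0.0005] shift(new axes) [ 0.0267 -0.0038 -0.0004] dist 0.027
```

Request:
play_rows(
  motion=[0, 0.002, -0.011, 0.01, -0.004, -0.0005, -0.2, 0, 0, 0, 0.01, 0, 0, -0.2, 0, 0, 0, 0.006, 0, 0, -0.2, 0, 0, 0, 0, 0, 0, -0.2],
)

```text
clock: 21.7
eef_pos: [535.0, 42.0, 20.8]
eef_rot: [1.392, 1.568, 0.076]
wrist_force: [0.2, -0.7, 0.7]
finger_gap: 56.2
```

```bash
python3 - <<'E'
from h import *
st(); delta([534.2,41.8,20],Rdown(-1.3155))
E
```

```text
t 21.7 tcp [535.   42.   20.8] x [ 0.003  0.    -1.   ] z [ 0.252 -0.968  0.001] j [0.01  0.497 1.721 0.    0.92  1.326] F [ 0.2 -0.7  0.7] gap 56.2
turn [-0.001  0.001 -0.003] shift(old axes) [ 0.0008 -0.0008 -0.    ] shift(new axes) [ 0.0008 -0.0008 -0.    ] dist 0.0012
```

Request:
play_rows(
  motion=[0, 0.001, -0.003, 0, 0, 0, 1, 0, 0, 0, 0, 0, 0, 1, 0, 0, 0, 0, 0, 0, 1, 0, 0, 0, 0, 0, 0, 1, 0, 0, 0, 0, 0, 0, 1, 0, 0, 0, 0, 0, 0, 1],
  newtons=40,
)

```text
clock: 22.3
eef_pos: [535.5, 42.0, 21.6]
eef_rot: [1.987, 1.57, 0.671]
wrist_force: [-0.4, 0.5, -1.2]
finger_gap: 19.6
```

```bash
python3 - <<'E'
from h import *
st(); 
a=.2565;c=np.array([483.85,-229.35]);R=np.array([[np.cos(a),-np.sin(a)],[np.sin(a),np.cos(a)]])
for x in(-75,-65,0,65,80): print(x,(c+R@[x,0]).round(1))
delta([*(c+R@[-70,0]),200],Rdown(.2565))
E
```

```text
t 22.3 tcp [535.5  42.   21.6] x [ 0.001  0.    -1.   ] z [ 0.251 -0.968 -0.   ] j [1.000e-02 4.980e-01 1.717e+00 1.000e-03 9.250e-01 1.326e+00] F [-0.4  0.5 -1.2] gap 19.6
-75 [ 411.3 -248.4]
-65 [ 421.  -245.8]
0 [ 483.8 -229.4]
65 [ 546.7 -212.9]
80 [ 561.2 -209.1]
turn [-1.573e+00  0.000e+00 -1.000e-03] shift(old axes) [-0.1786 -0.1881  0.2497] shift(new axes) [-0.1784 -0.2494 -0.1888] dist 0.3601
```

Request:
play_rows(
  motion=[0, 0, 0, -0.015, 0, 0, 1, 0, 0, 0, -0.03, 0, 0, 1, 0, 0, 0, -0.04, 0, 0, 1, 0, 0, 0, -0.045, 0, 0, 1, 0, 0, 0, -0.045, 0, 0, 1, -0.143, 0, 0, -0.01, -0.017, 0.022, 1, -0.143, 0, 0, 0, -0.02, 0.02, 1, -0.143, 0, 0, 0, -0.023, 0.017, 1, -0.143, 0, 0, 0, -0.025, 0.013, 1, -0.143, 0, 0, 0, -0.0265, 0.0095, 1, -0.143, 0, 0, 0, -0.028, 0.0055, 1, -0.143, 0, 0, 0, -0.028, 0.0015, 1, -0.143, 0, 0, 0, -0.028, -0.0025, 1, -0.143, 0, 0, 0, -0.0275, -0.0065, 1, -0.143, 0, 0, 0, -0.026, -0.01, 1, -0.12, 0, 0, 0, -0.02, -0.012, 1, 0, 0, 0, 0, 0, 0, 1, 0, 0, 0, 0, 0, 0, 1],
)

```text
clock: 24.1
eef_pos: [415.1, -251.5, 213.4]
eef_rot: [2.853, 1.568, -3.134]
wrist_force: [0.2, 0.1, -1.6]
finger_gap: 19.8
```

```bash
python3 - <<'E'
from h import *
st(); delta([416,-247,175],Rdown(.2565))
P=camera_params("wrist");p,d=camera("wrist");cv2.imwrite("pics/w8.png",p);W=unproj(P,d);np.save("pics/w8.npy",d)
E
```

```text
t 24.1 tcp [ 415.1 -251.5  213.4] x [-0.003 -0.    -1.   ] z [ 0.956  0.292 -0.003] j [-0.619  0.15   1.686 -0.002  1.308 -0.915] F [ 0.2  0.1 -1.6] gap 19.8
turn [ 0.04  -0.003 -0.001] shift(old axes) [0.0384 0.004  0.0023] shift(new axes) [0.0384 0.0041 0.002 ] dist 0.0386
```

View pics/w8.png

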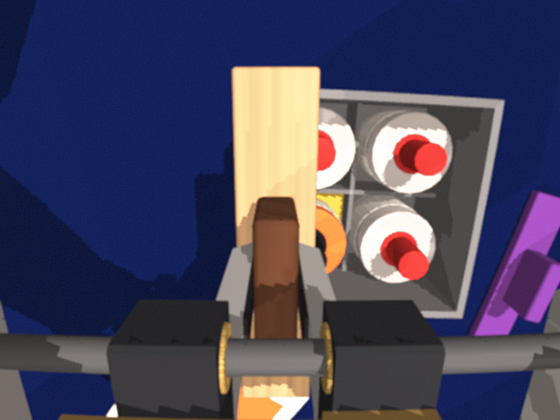

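Request:
play_rows(
  motion=[0.04, -0.003, 0, 0.012, 0.004, 0.002, 1, 0, 0, 0, 0.015, 0, 0, 1, 0, 0, 0, 0.012, 0, 0, 1, 0, 0, 0, 0.005, 0, 0, 1, 0, 0, 0, 0, 0, 0, 1],
)

```text
clock: 24.65
eef_pos: [417.5, -243.5, 168.1]
eef_rot: [0.209, 1.57, 0.461]
wrist_force: [0.6, -0.2, -1.4]
finger_gap: 19.7
```

```bash
python3 - <<'E'
from h import *
st(); delta([416,-247,152],Rdown(.2565))
P=camera_params("wrist");p,d=camera("wrist");cv2.imwrite("pics/w9.png",p);W=unproj(P,d)
hsv=cv2.cvtColor(p,cv2.COLOR_BGR2HSV)
t=pose()[0][2]-21.6+12
m=(hsv[...,0]>10)&(hsv[...,0]<30)&(abs(W[...,2]-t)<6)&(p[...,2]>150)
q=W[m]
for _ in range(4):
    c=q.mean(0);n=np.linalg.svd(q-c,full_matrices=False)[2][2];e=(q-c)@n;q=q[abs(e)<max(1,2*e.std())]
print("board top plane",c,n*np.sign(n[2]),len(q),"exp z",t,rect(W[m][:,:2]))
E
```

```text
t 24.65 tcp [ 417.5 -243.5  168.1] x [ 0.001  0.001 -1.   ] z [0.968 0.249 0.001] j [-6.040e-01  1.870e-01  1.752e+00  1.000e-03  1.202e+00 -8.570e-01] F [ 0.6 -0.2 -1.4] gap 19.7
turn [-0.004  0.001 -0.   ] shift(old axes) [ 0.0161 -0.003  -0.0024] shift(new axes) [ 0.0161 -0.003  -0.0024] dist 0.0166
board top plane [ 406.92824872 -201.59350889  158.4370045 ] [-2.29898437e-03  5.02210864e-04  9.99997231e-01] 12299 exp z 158.8853219971654 ((418.369384765625, -245.5797882080078), (44.17753982543945, 199.48202514648438), 14.431513786315918)
```

Request:
play_rows(
  motion=[-0.004, 0.001, 0, 0.006, -0.0015, -0.001, 1, 0, 0, 0, 0.005, 0, 0, 1, 0, 0, 0, 0.002, 0, 0, 1, 0, 0, 0, 0.001, 0, 0, 1],
)

```text
clock: 25.1
eef_pos: [417.6, -245.8, 154.6]
eef_rot: [-0.775, 1.568, -0.519]
wrist_force: [-0.0, -0.3, -1.9]
finger_gap: 19.9
```

```bash
python3 - <<'E'
from h import *
st(); delta([416,-247,151.6],Rdown(.2565))
E
```

```text
t 25.1 tcp [ 417.6 -245.8  154.6] x [ 0.002 -0.001 -1.   ] z [0.967 0.253 0.002] j [-0.608  0.204  1.765  0.     1.17  -0.864] F [-0.  -0.3 -1.9] gap 19.9
turn [-0.     0.002  0.002] shift(old axes) [ 0.003  -0.0008 -0.0018] shift(new axes) [ 0.003  -0.0008 -0.0018] dist 0.0036
```

Request:
play_rows(
  motion=[0, 0.002, 0.002, 0.002, 0, 0, 1, 0, 0, 0, 0.0015, 0, 0, 1, 0, 0, 0, 0.001, 0, 0, 1],
)

```text
clock: 25.4
eef_pos: [417.7, -245.9, 151.5]
eef_rot: [-2.019, 1.571, -1.763]
wrist_force: [-8.5, 6.3, 18.7]
finger_gap: 19.8
```

```bash
python3 - <<'E'
from h import *
st()
E
```

```text
t 25.4 tcp [ 417.7 -245.9  151.5] x [-0. -0. -1.] z [ 0.967  0.253 -0.   ] j [-0.608  0.209  1.767 -0.     1.165 -0.863] F [-8.5  6.3 18.7] gap 19.8
```

Request:
play_rows(
  motion=[0, 0, 0, 0.0004, 0, 0.006, 1, 0, 0, 0, 0.0004, 0, 0.008, 1, 0, 0, 0, 0.0004, 0, 0.008, 1],
)

```text
clock: 25.7
eef_pos: [439.6, -240.7, 151.5]
eef_rot: [-1.471, 1.569, -1.216]
wrist_force: [-4.8, -1.9, 7.3]
finger_gap: 19.4
```

```bash
python3 - <<'E'
from h import *
st(); delta([560,-209.5,151.5],Rdown(.2565))
E
```

```text
t 25.7 tcp [ 439.6 -240.7  151.5] x [ 0.001 -0.001 -1.   ] z [0.968 0.252 0.   ] j [-5.740e-01  2.440e-01  1.723e+00 -1.000e-03  1.173e+00 -8.280e-01] F [-4.8 -1.9  7.3] gap 19.4
turn [-0.002  0.     0.002] shift(old axes) [ 0.     -0.0002  0.1244] shift(new axes) [ 0.     -0.0003  0.1244] dist 0.1244
```

Contact about 7–9 N. Continue similarly.

Request:
play_rows(
  motion=[-0.001, 0, 0.001, 0.0006, 0, 0.008, 1, 0, 0, 0, 0.0006, 0, 0.008, 1, 0, 0, 0, 0.0006, 0, 0.008, 1, 0, 0, 0, 0.0006, 0, 0.008, 1, 0, 0, 0, 0.0006, 0, 0.008, 1],
)

```text
clock: 26.2
eef_pos: [481.5, -231.1, 151.5]
eef_rot: [-1.773, 1.567, -1.516]
wrist_force: [-4.9, -2.1, 9.5]
finger_gap: 20.1
```

```bash
python3 - <<'E'
from h import *
st(); delta([560,-209.5,151.5],Rdown(.2565))
E
```

```text
t 26.2 tcp [ 481.5 -231.1  151.5] x [ 0.    -0.004 -1.   ] z [ 0.967  0.253 -0.001] j [-0.514  0.314  1.633 -0.004  1.193 -0.769] F [-4.9 -2.1  9.5] gap 20.1
turn [-0.    -0.001  0.004] shift(old axes) [-0.      0.001   0.0814] shift(new axes) [0.     0.001  0.0814] dist 0.0814
```

Request:
play_rows(
  motion=[0, 0, 0.004, 0.0006, 0, 0.008, 1, 0, 0, 0, 0.0006, 0, 0.008, 1, 0, 0, 0, 0.0006, 0, 0.008, 1, 0, 0, 0, 0.0006, 0, 0.008, 1, 0, 0, 0, 0.0006, 0, 0.008, 1],
)

```text
clock: 26.7
eef_pos: [523.6, -221.2, 151.6]
eef_rot: [-2.047, 1.567, -1.791]
wrist_force: [-4.6, -0.7, 10.0]
finger_gap: 19.9
```

```bash
python3 - <<'E'
from h import *
st(); delta([560,-209.5,151.5],Rdown(.2565))
E
```

```text
t 26.7 tcp [ 523.6 -221.2  151.6] x [-0.001 -0.003 -1.   ] z [ 0.967  0.254 -0.002] j [-0.463  0.388  1.532 -0.004  1.221 -0.718] F [-4.6 -0.7 10. ] gap 19.9
turn [ 0.    -0.002  0.003] shift(old axes) [0.     0.0021 0.0382] shift(new axes) [0.0001 0.0021 0.0382] dist 0.0383
```

Request:
play_rows(
  motion=[0, -0.001, 0.003, 0.0006, 0.0005, 0.008, 1, 0, 0, 0, 0.0006, 0.0005, 0.008, 1, 0, 0, 0, 0.0006, 0, 0.008, 1, 0, 0, 0, 0.0006, 0, 0.006, 1, 0, 0, 0, 0.0008, 0, 0, 1, 0, 0, 0, 0.0005, 0, 0, 1],
)

```text
clock: 27.3
eef_pos: [556.9, -212.3, 151.6]
eef_rot: [-1.479, 1.567, -1.221]
wrist_force: [-3.0, -0.6, 6.3]
finger_gap: 19.7
```

```bash
python3 - <<'E'
from h import *
st()
P=camera_params("wrist");p,d=camera("wrist");cv2.imwrite("pics/w10.png",p);W=unproj(P,d)
hsv=cv2.cvtColor(p,cv2.COLOR_BGR2HSV)
m=(hsv[...,0]>10)&(hsv[...,0]<30)&(abs(W[...,2]-142)<5)&(p[...,2]>150)
r=rect(W[m][:,:2]);a=.2565;R=np.array([[np.cos(a),-np.sin(a)],[np.sin(a),np.cos(a)]])
print(r,R.T@(np.array(r[0])-[483.85,-229.35]),np.median(W[m][:,2]))
E
```

```text
t 27.3 tcp [ 556.9 -212.3  151.6] x [ 0.001 -0.004 -1.   ] z [0.967 0.255 0.   ] j [-0.424  0.446  1.449 -0.003  1.243 -0.681] F [-3.  -0.6  6.3] gap 19.7
((557.7486572265625, -214.42376708984375), (44.22908401489258, 200.4599609375), 15.09067440032959) [75.26771169 -4.30993563] 141.8550702487381
```

View pics/w10.png

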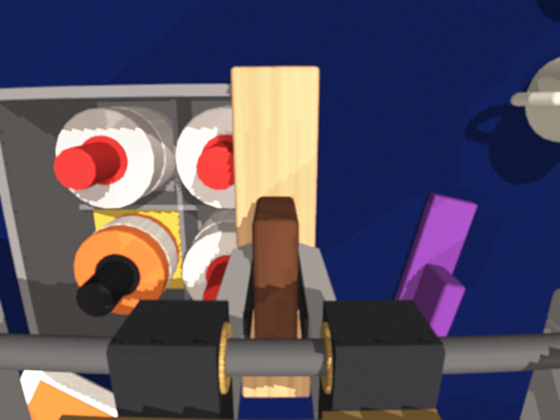

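Request:
play_rows(
  motion=[0, 0, 0.003, -0.012, 0, 0, 1, 0, 0, 0, -0.02, 0, 0, 1, 0, 0, 0, -0.025, 0, 0, 1, 0, 0, 0, 0, 0.025, 0.004, 1, 0, 0, 0, 0, 0.04, 0.007, 1, 0, 0, 0, 0, 0.042, 0.007, 1, 0, 0, 0, 0, 0.042, 0.007, 1, 0, 0, 0, 0, 0.042, 0.007, 1, 0, 0, 0, 0, 0.03, 0.005, 1, 0, 0, 0, 0, 0.01, 0.002, 1, 0, 0, 0, 0, 0, 0, 1, 0, 0, 0, 0, 0, 0, 1],
)

```text
clock: 28.55
eef_pos: [538.9, 31.2, 214.7]
eef_rot: [0.168, 1.567, 0.426]
wrist_force: [0.4, -0.0, -1.9]
finger_gap: 20.2
```

```bash
python3 - <<'E'
from h import *
st(); delta([534,35,22],Rdown(.2565))
E
```

```text
t 28.55 tcp [538.9  31.2 214.7] x [ 0.004  0.002 -1.   ] z [0.967 0.255 0.004] j [-0.011  0.268  1.54   0.002  1.33  -0.269] F [ 0.4 -0.  -1.9] gap 20.2
turn [ 0.001  0.004 -0.001] shift(old axes) [ 0.1927  0.0048 -0.0046] shift(new axes) [ 0.1927  0.0049 -0.0038] dist 0.1928
```

Request:
play_rows(
  motion=[0, 0.004, 0, 0.02, 0.002, -0.003, 1, 0, 0, 0, 0.035, 0, 0, 1, 0, 0, 0, 0.035, 0, 0, 1, 0, 0, 0, 0.03, 0, 0, 1, 0, 0, 0, 0.02, 0, 0, 1, 0, 0, 0, 0, 0, 0, 1, 0, 0, 0, 0, 0, 0, 1],
)

```text
clock: 29.25
eef_pos: [538.4, 22.8, 71.5]
eef_rot: [-0.345, 1.568, -0.098]
wrist_force: [0.3, -0.4, -0.1]
finger_gap: 20.1
```

```bash
python3 - <<'E'
from h import *
st(); delta([534,35,22],Rdown(.2565))
E
```

```text
t 29.25 tcp [538.4  22.8  71.5] x [ 0.003 -0.    -1.   ] z [0.97  0.244 0.003] j [-0.026  0.424  1.688 -0.     1.026 -0.272] F [ 0.3 -0.4 -0.1] gap 20.1
turn [-0.01   0.003  0.001] shift(old axes) [ 0.0495  0.013  -0.0015] shift(new axes) [ 0.0495  0.0129 -0.0012] dist 0.0512
```

Request:
play_rows(
  motion=[0, 0.003, 0, 0.015, 0, 0, 1, 0, 0, 0, 0.014, 0, 0, 1, 0, 0, 0, 0.01, 0, 0, 1, 0, 0, 0, 0, 0, 0, 1, 0, 0, 0, 0, 0, 0, 1],
)

```text
clock: 29.75
eef_pos: [540.1, 21.6, 31.8]
eef_rot: [-0.583, 1.567, -0.337]
wrist_force: [-0.3, -0.1, -2.3]
finger_gap: 19.7
```

```bash
python3 - <<'E'
from h import *
st(); delta([538,26,22],Rdown(.2565))
E
```

```text
t 29.75 tcp [540.1  21.6  31.8] x [ 0.004 -0.001 -1.   ] z [0.97  0.243 0.003] j [-2.700e-02  4.860e-01  1.706e+00 -1.000e-03  9.460e-01 -2.720e-01] F [-0.3 -0.1 -2.3] gap 19.7
turn [-0.011  0.003  0.002] shift(old axes) [ 0.0098  0.0048 -0.0011] shift(new axes) [ 0.0098  0.0048 -0.001 ] dist 0.011
```

Request:
play_rows(
  motion=[0, 0.003, 0.002, 0.005, 0, 0, 1, 0, 0, 0, 0.003, 0, 0, 1, 0, 0, 0, 0.0015, 0, 0, 1, 0, 0, 0, 0.001, 0, 0, 1],
)

```text
clock: 30.15
eef_pos: [540.9, 21.8, 21.6]
eef_rot: [-0.245, 1.569, 0.001]
wrist_force: [-1.4, 0.6, 14.1]
finger_gap: 19.9
```

```bash
python3 - <<'E'
from h import *
st()
E
```

```text
t 30.15 tcp [540.9  21.8  21.6] x [ 0.002  0.    -1.   ] z [0.97  0.244 0.002] j [-0.027  0.505  1.706  0.     0.928 -0.274] F [-1.4  0.6 14.1] gap 19.9
```

Seated on the counter. Release and go up.

Request:
play_rows(
  motion=[0, 0, 0, 0, 0, 0, -0.2, 0, 0, 0, 0, 0, 0, -0.2, 0, 0, 0, 0, 0, 0, -0.2, 0, 0, 0, 0, 0, 0, -0.2, 0, 0, 0, -0.015, 0, 0, -0.2, 0, 0, 0, -0.025, 0, 0, -0.2, 0, 0, 0, -0.04, 0, 0, -0.2, 0, 0, 0, -0.045, 0, 0, -0.2, 0, 0, 0, -0.045, 0, 0, -0.2, 0, 0, 0, -0.045, -0.03, 0, -0.2, 0, 0, 0, -0.03, -0.03, -0.02, -0.2, 0, 0, 0, 0, 0, 0, -0.2, 0, 0, 0, 0, 0, 0, -0.2],
)

```text
clock: 31.45
eef_pos: [533.9, -40.0, 272.4]
eef_rot: [-0.691, 1.568, -0.444]
wrist_force: [-1.0, -0.2, -0.1]
finger_gap: 55.9
```

```bash
python3 - <<'E'
from h import *
st()
P=camera_params("wrist");p,d=camera("wrist");cv2.imwrite("pics/w11.png",p);W=unproj(P,d)
hsv=cv2.cvtColor(p,cv2.COLOR_BGR2HSV)
m=(hsv[...,0]>10)&(hsv[...,0]<30)&(abs(W[...,2]-12)<6)&(p[...,2]>150)&(np.hypot(W[...,0]-540,W[...,1]-22)<120)
r=rect(W[m][:,:2]);q=W[m];c=q.mean(0);n=np.linalg.svd(q-c,full_matrices=False)[2][2];print("board",r,np.median(q[:,2]),n)
cratefit(P,p,W,(484,-229))
P=camera_params("top");p,d=camera("top");cv2.imwrite("pics/top1.png",p);W=unproj(P,d)
caps(P,p,W,[126,126,126],[(535,-259),(513.7,-177),(434,-198)])
k=(p.max(-1)<70)&(abs(W[...,2]-124)<6)&(np.hypot(W[...,0]-454,W[...,1]+280.6)<30);print("short cap",W[k].mean(0),k.sum())
T=np.array(P["T"])
for t in ["mug","can","spare_jar","board"]:
    print(t,[(round(r["conf"],2),np.round(T[:3,:3]@r["at"]+T[:3,3],0).tolist()) for r in place_of("top",t)][:3])
E
```

```text
t 31.45 tcp [533.9 -40.  272.4] x [ 0.002 -0.001 -1.   ] z [0.97  0.245 0.002] j [-1.430e-01  2.230e-01  1.463e+00 -1.000e-03  1.453e+00 -3.900e-01] F [-1.  -0.2 -0.1] gap 55.9
board ((542.0700073242188, 19.00330352783203), (44.276123046875, 196.33824157714844), 14.205039978027344) 11.799642591519103 [-8.36196857e-03 -4.19492836e-04  9.99964950e-01]
crate ((532.6851196289062, -276.9642639160156), (106.04924774169922, 58.59678649902344), 14.676828384399414) Zmed 129.71219371562648 901
cap 126 n 76 mean [ 532.  -257.1] rect [ 531.8 -256.6] [21.7 22.5] Zmed 124.7
cap 126 n 75 mean [ 511.5 -174. ] rect [ 510.7 -174. ] [21.5 21.8] Zmed 124.7
cap 126 n 77 mean [ 431.2 -194.9] rect [ 431.5 -195. ] [21.3 23.6] Zmed 124.9
short cap [ 452.93869924 -277.35211961  124.32637475] 89
mug [(0.55, [791.0, -56.0, -3.0]), (0.16, [454.0, -277.0, 41.0])]
can [(0.85, [774.0, 93.0, -2.0]), (0.43, [557.0, 355.0, 36.0])]
spare_jar [(0.97, [557.0, 353.0, 36.0])]
board [(0.78, [720.0, -268.0, -1.0]), (0.75, [292.0, 207.0, -1.0]), (0.69, [536.0, 23.0, -1.0])]
```

View pics/top1.png

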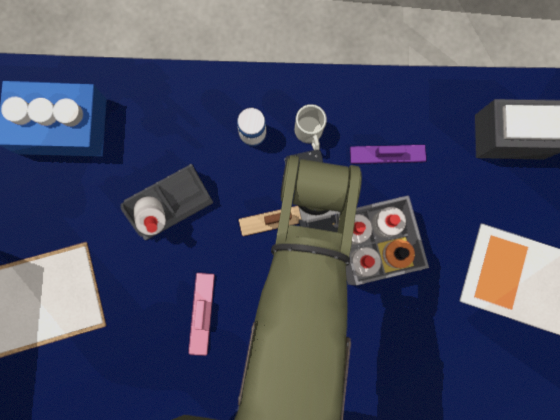

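View pics/w11.png

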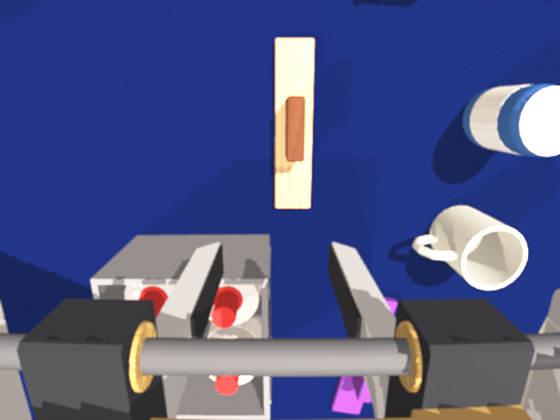

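```bash
python3 - <<'E'
from cell import *
print(sign_off())
E
```

```text
the job is handed in; nothing more can be done
None
```

I packed the crate, ran the board along its rim and put the board back. The job was handed in at about 31.5 s on the robot's clock; no verdict was reported.

- **Jars:** The tall jar now stands in the deep cell and the short orange jar on the yellow riser. In the wrist camera before the board run, both were within about 2 mm of centre. All four caps measured about 126 mm high, against the 130 mm rim.
- **Board check:** I slid the board flat along the rim from x = -68 to +75 mm. The vertical force I read along the way stayed between about 6 and 19 N, so contact held at every reading. Its sideways offset grew to about -4 mm at the far end, inside the 30 mm allowed.
- **Board afterwards:** It lies flat on the counter at about (542, 19) mm and is let go. It is turned about 90° from how it started.
- **Bystanders:** The last top-camera check found the mug, the can and the spare jar within a few mm of their starting places, and the robot was clear of everything.

One disagreement remains: the top camera reads the caps about 2–4 mm off the wrist camera's positions. The jars I never touched show the same shift, so I take it as camera calibration and not movement.

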